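Change the notebook in the pressing jig

TASK

The green notebook has finished pressing in the jig: clear the brass weight, the leather-covered weight and the pressing board off it onto the cork mat, then lay the green notebook squarely on top of the pile of finished notebooks. Put the freshly glued red notebook flat in the jig in its place, and put the pressing board and then both weights back on it just as they stood before, each weight at its own end. Do not let a weight topple.

Things in the scene. Friction and masses are not known exactly. Their poses are not given: they have to be found in the camera images.
- jig: pressing jig, fixed: dark wood base 132 (x) x 222 (y) mm, top 12 mm above the bench; 8 brass pins 10 mm thick, 26 tall, tapered over the last 10: at x +-41, y +-52 mm and at x +-16, y +-97 mm. A notebook (play 6 mm each side, 4 each end) and on it the pressing board (4 mm each side) drop between them; mid long sides open for fingers. Origin: centre of underside; y along the notebook
- green_book: dark green slim hard-bound notebook, rigid, 60 (x) x 176 (y) x 16 mm, 0.13 kg, at the start in the jig under the pressing board, its two ends showing. Origin: centre of its underside; y is its long axis, z up
- red_book: dark red notebook of the same size and weight, at the start lying alone on the grey board, on the half towards the robot. Origin: centre of its underside; y is its long axis, z up
- press_board: pale wooden pressing board with brass strips along its long upper edges, 64 (x) x 140 (y) x 18 mm, 0.18 kg, at the start centred on the green notebook in the jig. Origin: centre of its underside; y is its long axis, z up
- leather_weight: dark brown leather-covered steel weight, block 55 (x) x 95 (y) x 42 mm, up to 1 kg, at the start crosswise (its y along the jig's x) on one end of the pressing board, 36 mm from the board's centre, 15 mm of gap to the brass weight (not the like one at the back of the bench). Origin: centre of its underside; z up
- brass_weight: turned brass weight, 90 mm tall, 0.4 to 0.9 kg: foot 59 mm wide up to 27 mm, stem 28 wide up to 61, ball 32 wide from 61 to 90 mm above its underside (grip the ball). At the start on the other end of the pressing board, 36 mm from its centre (not the like one at the back of the bench). Origin: centre of its underside; z up
- cork_mat: cork mat 210 (x) x 200 (y) mm, 4 mm thick, fixed, empty at the start: the side area. Origin: centre of its underside, on the bench
- grey_board: sheet of grey board 220 (x) x 200 (y) mm, 4 mm thick, fixed, with the pile of finished notebooks (a tan one under a navy one, fixed) on its half away from the robot (centre at x = +60 mm) and the red notebook on its near half. Origin: centre of its underside, on the bench
- pile_top (a point): centre of the top face of the pile of finished notebooks (60 x 176 mm, long side along the grey board's y), 36 mm above the bench

How it is judged:
By the outcome, as a careful person would: the job done as asked, in the order asked, and still so for the second after the job is handed in, with the robot touching nothing.
It also fails if it takes over 144 s, if anything falls off the work surface, if the arm or the gripper's body presses on something with over 40 N, if the wrist force passes 120 N, or if a joint passes its speed limit or range.

ROBOT

A 6-joint arm with a two-finger parallel gripper is mounted at the origin on a cart in front of the work surface, level with it; the furniture and walls round the work are solid. World frame = base frame: x ahead of the robot, y to its left, z up, the work surface at z = 0. Lengths are in m, angles in rad, forces in N, time in s.
With the tool pointing down it reaches from about 0.35 to 0.775 m from the base axis. Payload 7.3 kg.
Tool frame: the origin (TCP) lies midway between the tips of the shut fingers; the grasp point (between the pads) lies 19 mm behind it (robot.tcp_to_grasp is the distance from the TCP to the grasp point, in m); z points along the fingers, y is the line along which they close (so a half turn about z gives the same grasp; the last joint's range is limited). The gripper opens to 92 mm and grips with 3 to 60 N. Pads are 19 mm wide; open, the fingers measure 130 mm over their backs; the gripper's body (75 mm by 190 mm) begins 47 mm behind the grasp point.
Start: joints at [-0.146, 0.342, 1.524, -0, 1.275, -0.146], TCP at [0.525, 0, 0.227] pointing down, gripper open.
Joint ranges: [-2.53, 2.53], [-0.77, 2.02], [0.04, 2.7], [-1, 4.14], [0.28, 2.66], [-3.11, 3.11]. Speed limits (rad/s): [2.57, 2.57, 3.14, 3.14, 3.14, 3.14].

INTERFACE

Orientations are given as [roll, pitch, yaw] about the fixed x, y, z axes, in that order (R = Rz(yaw) Ry(pitch) Rx(roll)).
In Python, from cell import readout, cams, ticket, robot gives the robot as it stands. The module is installed in compiled form; this text tells all that it offers.
- The arm moves only by the tool jog_arm, never from a script. Its argument "plan" is a list of rows, each a list of 5 numbers: the shift along the world's x, y, z each as a share of 0.08 m, from -1 to 1, then the turn about the world's z as a share of 90 degrees, from -1 to 1, then the opening, from -1 (shut) to 1 (fully open). A call has 1 to 12 rows; each row is the pose to reach, as a shift and turn from the pose commanded when the call began; what a row does not reach only later rows make up. A row lasts 1/10 s, in which the tool goes at most 50 mm and 8.59 degrees, less where a joint would pass 70% of its speed; a pose out of reach is approached as far as the arm can. A call with a number of a shift or a turn outside -1 to 1 is refused whole. A call with a gripper value outside its range is refused whole. The fingers move at their own pace and stop on an object; "squeeze" is the grip in N (left out, the last holds). Time passes only in rows, so rows that repeat a pose let the fingers close. It gives the time, the measured TCP pose, the force, the opening and the grip force at its end, in the units of the state.
- readout.observe(): the state, without advancing time (a new reading comes with each control period).
- cams.read_camera(name): name is "scene" or "side" or "wrist"; returns the picture (420x560x3 uint8, blue, green, red); there is no depth.
- cams.calibration(name): a dict with "K" (3x3 intrinsics, pixels), "k1" (the pictures are not rectified: a ray, as slopes to the right and down, at radius r is drawn at 1 + k1 r^2 times it, then the intrinsics apply), "world_from_camera" (4x4, takes a point from camera to world coordinates). Camera axes: x right, y down, z forward; pixel columns grow to the right and rows downward; lengths in m; the calibration is good to about 2 mm. A picture is of the moment at which its call begins: read the wrist's pose just before it. calibration takes no time and is no camera call; for the wrist camera it gives the pose at the moment of the call.
- ticket.hand_in(): hands the job in; it is judged then, once.
The state is a dict: "time": time; "qpos": joint angles; "qvel": joint speeds; "joint_efforts": joint torques, N m; "tool_pos": TCP position; "tool_rot": TCP orientation; "contact_force": force on the tool from outside, world axes, zero at the start; "torque": the same for the moment, N m; "opening": finger opening in m; "grip_force": force on a finger pad.
Only numpy, scipy, OpenCV 4.12 (cv2) and the standard library are available. Lean on these libraries where they do the work, as an engineer would, in place of code of your own. Each camera call takes 0.05 s, during which the arm holds its last target. There are 200 camera calls.

## Working session

There is one attempt and no reset: what is moved stays moved. The work goes in short steps, Python scripts to look and compute and a tool call to move; the robot and the scene stay as the last step left them, time stands still between calls to the robot, and variables do not carry over. Pictures are saved under pics/ and viewed, at most 14 in all, crops included, and the job is handed in when it is done.

Besides the shell and the picture viewer there is one more tool, called as a command line: name --pt "numbers of a row" for each row, then --argument value for the rest. jog_arm: Moves the arm, as the interface text tells. Shift numbers are shares of 0.08 m and turn numbers shares of 90 degrees, none past 1 either way. Its arguments: {"type":"object","properties":{"plan":{"type":"array"},"squeeze":{"type":"number"}},"required":["plan"]}

```bash
mkdir -p pics; python3 - <<'E'
from cell import readout,cams,robot
import cv2
s=readout.observe();print(s['time'],s['tool_pos'],s['tool_rot'],s['opening'],robot.tcp_to_grasp)
for n in("scene","side","wrist"):
    cv2.imwrite(f"pics/a_{n}.png",cams.read_camera(n))
    c=cams.calibration(n);print(n,c['K'].tolist() if hasattr(c['K'],'tolist') else c['K'],c['k1']);print(c['world_from_camera'])
E
```

```text
0.0 [5.24566568e-01 7.66015752e-05 2.26027006e-01] [-3.14000322e+00 -2.29366540e-04  1.57081901e+00] 0.09199959542361026 0.0188
scene [[468.392751257675, 0.0, 273.804860692968], [0.0, 468.392751257675, 203.3944734176899], [0.0, 0.0, 1.0]] -0.14676418750992498
[[ 0.67431886 -0.36651908  0.64105994 -0.19189583]
 [-0.73843711 -0.33724065  0.58393439 -0.63382533]
 [ 0.00216838 -0.86714042 -0.49805902  0.60413726]
 [ 0.          0.          0.          1.        ]]
side [[466.18772728912876, 0.0, 281.72493287562145], [0.0, 466.18772728912876, 206.4282401670259], [0.0, 0.0, 1.0]] -0.09002162499122338
[[-0.94787273 -0.16495101  0.27263246  0.23610526]
 [-0.31812858  0.44098461 -0.83924179  0.96057525]
 [ 0.01820706 -0.88222658 -0.47047291  0.59769955]
 [ 0.          0.          0.          1.        ]]
wrist [[330.0709460874497, 0.0, 280.69746909916586], [0.0, 330.0709460874497, 214.36206934794163], [0.0, 0.0, 1.0]] 0.012967121637506353
[[ 9.99998179e-01  1.14257348e-03 -1.52865544e-03  5.24901475e-01]
 [ 6.39392651e-04 -9.55270209e-01 -2.95733696e-01  8.05039629e-02]
 [-1.79817648e-03  2.95732180e-01 -9.55269200e-01  3.83465607e-01]
 [ 0.00000000e+00  0.00000000e+00  0.00000000e+00  1.00000000e+00]]
```

View pics/a_scene.png

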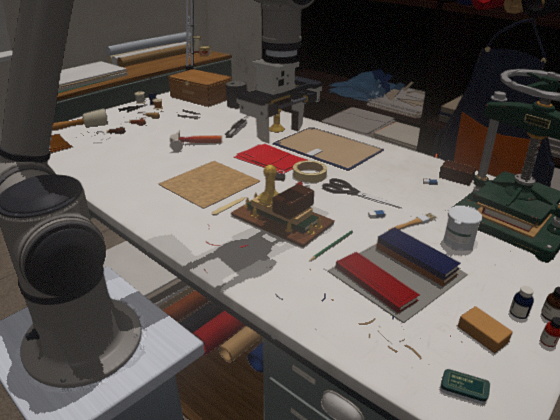

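View pics/a_side.png

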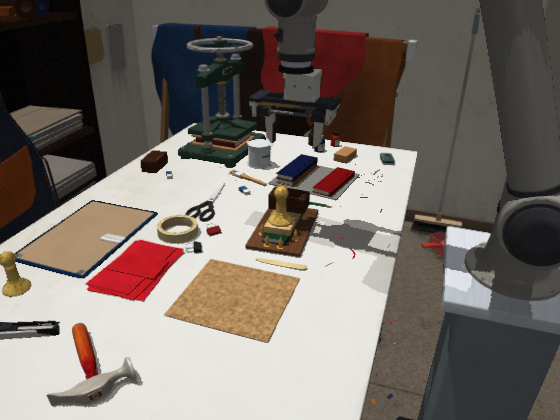

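View pics/a_wrist.png

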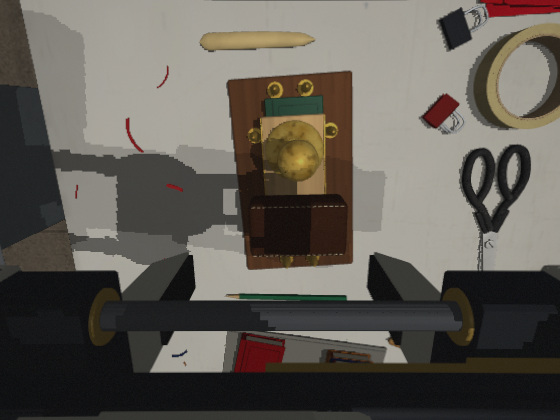

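The wrist view shows the jig base with corners near (229,80), (352,71), (353,263) and (247,269). The brass ball is at (298,160), on the +y end, and the leather top spans about (250–347, 205–255). In the side view, the mat is at (235,312), the navy pile at (295,167) and the red book at (335,181).

```bash
cat > h.py <<'E'
import numpy as np, cv2, time
from cell import readout,cams,robot
def rays(cal,px):
    K=cal['K'];K=np.array(K);px=np.atleast_2d(np.array(px,float))
    n=cv2.undistortPoints(px.reshape(-1,1,2),K,np.array([cal['k1'],0,0,0,0.])).reshape(-1,2)
    T=np.array(cal['world_from_camera'])
    return T[:3,3],(np.c_[n,np.ones(len(n))])@T[:3,:3].T
def plane(cal,px,z):
    o,d=rays(cal,px);return (o+d*((z-o[2])/d[:,2])[:,None])[:,:2]
def tri(*cp):
    A=np.zeros((3,3));b=np.zeros(3)
    for cal,p in cp:
        o,d=rays(cal,p);d=d[0]/np.linalg.norm(d[0]);M=np.eye(3)-np.outer(d,d);A+=M;b+=M@o
    return np.linalg.solve(A,b)
def pix(cal,P):
    T=np.linalg.inv(np.array(cal['world_from_camera']));q=T[:3,:3]@P+T[:3,3]
    return cv2.projectPoints(q.reshape(1,1,3),np.zeros(3),np.zeros(3),np.array(cal['K']),np.array([cal['k1'],0,0,0,0.]))[0].ravel()
def blobs(im,lo,hi,amin=300,k=3):
    m=cv2.inRange(cv2.cvtColor(im,cv2.COLOR_BGR2HSV),np.array(lo),np.array(hi))
    m=cv2.morphologyEx(m,cv2.MORPH_CLOSE,np.ones((k,k)));m=cv2.morphologyEx(m,cv2.MORPH_OPEN,np.ones((k,k)))
    cs=[c for c in cv2.findContours(m,cv2.RETR_EXTERNAL,cv2.CHAIN_APPROX_NONE)[0] if cv2.contourArea(c)>amin]
    return sorted(cs,key=cv2.contourArea,reverse=True)
def rect(cal,c,z):
    w=plane(cal,c.reshape(-1,2),z).astype(np.float32)
    (cx,cy),(a,b),t=cv2.minAreaRect(w*1000)
    if a>b:a,b,t=b,a,t-90   # t: direction of short side
    return np.round([cx,cy,a,b,(t+45)%180-45],1)
E
python3 - <<'E'
from h import *
for n in('scene','side'):
    im=cv2.imread(f'pics/a_{n}.png');cal=cams.calibration(n);hsv=cv2.cvtColor(im,cv2.COLOR_BGR2HSV)
    pts={'scene':dict(mat=(208,185),red=(378,282),navy=(420,250),grey=(365,305)),'side':dict(mat=(235,312),red=(335,181),navy=(298,165),grey=(290,183))}[n]
    print(n,{k:hsv[v[1],v[0]].tolist() for k,v in pts.items()})
    for nm,lo,hi,z in(('mat',(8,70,60),(25,200,255),.004),('red',(0,150,40),(8,255,255),.02),('red',(172,150,40),(180,255,255),.02),('navy',(105,90,20),(130,255,200),.036)):
        for c in blobs(im,lo,hi,300)[:8]:
            r=rect(cal,c,z)
            if .3<np.hypot(r[0],r[1])/1000<.95: print(nm,c.reshape(-1,2).mean(0).round(),r)
E
python3 - <<'E'
from h import *
# wrist calibration at start pose (arm not moved)
cal=cams.calibration('wrist')
J=plane(cal,[(229,80),(352,71),(353,263),(247,269)],.012);print('jig',J.round(3).tolist(),J.mean(0))
L=plane(cal,[(250,205),(347,205),(347,255),(250,255)],.088);print('lea',L.round(3).tolist())
print('ball',plane(cal,[(298,160)],.1215))
E
cat > /dev/null; python3 -c "
import cv2
a=cv2.imread('pics/a_scene.png')[160:260,210:350];b=cv2.imread('pics/a_side.png')[170:270,230:370]
c=cv2.imread('pics/a_scene.png')[220:320,325:475];d=cv2.imread('pics/a_side.png')[140:210,265:365]
f=lambda x:cv2.resize(x,(400,290),interpolation=2)
cv2.imwrite('pics/b.png',cv2.vconcat([cv2.hconcat([f(a),f(b)]),cv2.hconcat([f(c),f(d)])]))"
```

```text
scene {'mat': [17, 110, 165], 'red': [178, 176, 122], 'navy': [123, 105, 63], 'grey': [15, 16, 193]}
mat [209. 183.] [546.6 285.8 198.6 208.7  89.9]
mat [485. 329.] [ 504.1 -516.8   73.1   94.9  -14.1]
mat [261. 200.] [614.3 127.  103.8 330.9 116.3]
red [379. 280.] [ 479.4 -296.8   59.3  172.   -12.8]
red [268. 158.] [758.5 246.9 130.3 191.2   2.2]
red [394. 290.] [ 468.4 -340.4   54.6   82.   -12.2]
navy [431. 256.] [ 596.2 -349.7   57.5  115.5   -8. ]
side {'mat': [16, 122, 184], 'red': [179, 232, 123], 'navy': [115, 184, 61], 'grey': [21, 36, 92]}
mat [235. 300.] [546.9 291.6 199.8 208.6  90. ]
mat [284. 220.] [553.3 -79.5 142.9 390.1   8. ]
mat [177. 228.] [789.4 100.9  97.2 134.4  27.7]
red [ 87. 351.] [720.6 529.6  23.3 106.7  46.9]
red [135. 271.] [771.5 295.7 136.1 196.8   3.3]
red [334. 181.] [ 477.7 -279.1   68.1  190.8  -12. ]
navy [298. 167.] [ 597.7 -308.    67.7  185.4   -8.9]
jig [[0.47, 0.112], [0.598, 0.121], [0.613, -0.097], [0.483, -0.106]] [0.54106392 0.00764774]
lea [[0.496, -0.002], [0.586, -0.002], [0.589, -0.052], [0.495, -0.052]]
ball [[0.53812524 0.04438642]]
```

View pics/b.png

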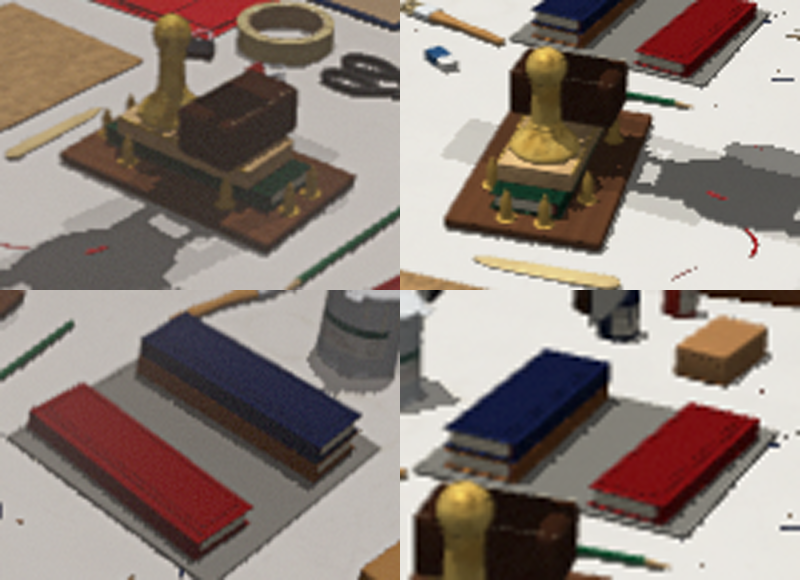

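The crops confirm that the brass weight is at the +y end and the leather at the −y end. Two pins stand at each end and two at each side, and the red book lies nearest the robot. I'll move the wrist camera to get a full view of the jig from two places.

jog_arm --pt "0.2 -0.5 0.3 0 1" --pt "0.2 -0.9 0.3 0 1" --pt "0.2 -0.9 0.3 0 1" --pt "0.2 -0.9 0.3 0 1" --pt "0.2 -0.9 0.3 0 1"

```text
time: 0.65
tool_pos: [0.5407, -0.0712, 0.2503]
tool_rot: [-3.141, -0.001, 1.571]
contact_force: [-0.9, -0.6, -0.7]
opening: 0.0916
grip_force: 0.0
```

```bash
cat > snap.py <<'E'
import sys,pickle
from h import *
n=sys.argv[1]
s=readout.observe();c=cams.calibration('wrist');im=cams.read_camera('wrist')
cv2.imwrite(f'pics/{n}.png',im);pickle.dump(c,open(f'{n}.pkl','wb'))
print(s['time'],np.round(s['tool_pos'],4),np.round(s['tool_rot'],4),np.round(s['contact_force'],2),round(s['opening'],4))
E
python3 snap.py w1
```

```text
0.65 [ 0.5407 -0.0712  0.2503] [-3.1406e+00 -7.0000e-04  1.5712e+00] [-0.87 -0.59 -0.71] 0.0916
```

jog_arm --pt "-0.5 0 0 0 1" --pt "-1 0 0 0 1" --pt "-1 0 0 0 1" --pt "-1 0 0 0 1" --pt "-1 0 0 0 1"

```text
time: 1.2
tool_pos: [0.462, -0.0717, 0.2511]
tool_rot: [3.14, 0.0, 1.572]
contact_force: [-0.3, -0.1, -0.3]
opening: 0.0921
grip_force: 0.0
```

```bash
python3 snap.py w2; python3 -c "
import cv2
a=cv2.imread('pics/w1.png')[60:300,200:400];b=cv2.imread('pics/w2.png')[60:300,250:450]
cv2.imwrite('pics/w12.png',cv2.resize(cv2.hconcat([a,b]),(800,480),interpolation=2))"
```

```text
1.2 [ 0.462  -0.0717  0.2511] [3.1400e+00 3.0000e-04 1.5716e+00] [-0.3  -0.13 -0.26] 0.0921
```

View pics/w12.png

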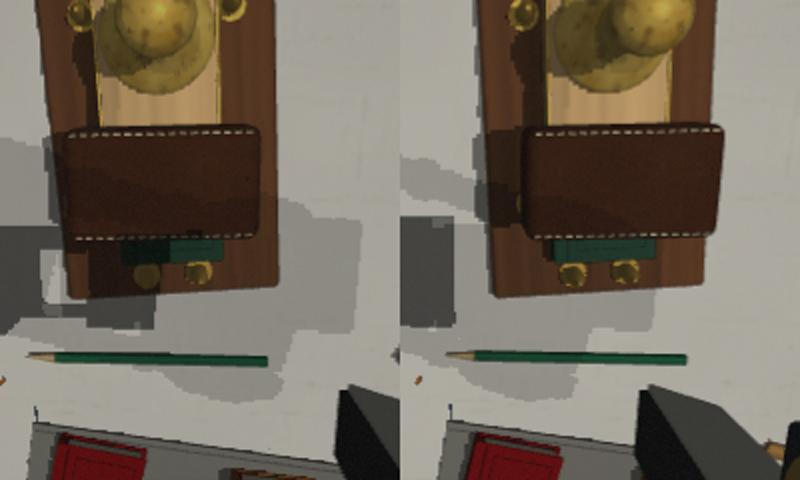

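In the w1 crop, the leather top has corners at (68,128), (259,124), (259,236) and (76,241). The jig's near corners are (70,298) and (277,286), and the ball is near (157,12). The same features show in w2 for triangulation.

```bash
python3 - <<'E'
from h import *
import pickle
C=[pickle.load(open(f'w{i}.pkl','rb')) for i in(1,2)]
I=[cv2.imread(f'pics/w{i}.png') for i in(1,2)]
B=[]
for im,g in zip(I,[(278,66),(376,66)]):
    gr=cv2.medianBlur(cv2.cvtColor(im,cv2.COLOR_BGR2GRAY),3)
    h=cv2.HoughCircles(gr,cv2.HOUGH_GRADIENT,1,10,param1=80,param2=12,minRadius=15,maxRadius=26)
    h=[c for c in h[0] if np.hypot(c[0]-g[0],c[1]-g[1])<15];print(h[:3]);B.append(h[0][:2] if h else g)
print('ball tri',tri((C[0],B[0]),(C[1],B[1])))
f1=lambda p:(200+p[0]/2,60+p[1]/2);f2=lambda p:(250+(p[0]-400)/2,60+p[1]/2)
for nm,a,b in(('stitchUL',(76,132),(537,134)),('stitchUR',(254,128),(717,130)),('LUR',(259,124),(723,126)),('LLR',(259,236),(718,236)),('LLL',(76,241),(526,240)),('jigL',(70,298),(494,297)),('jigR',(277,286),(703,286)),('pinL',(147,270),(573,268)),('pinR',(199,268),(625,267)),('redUL',(58,436),(474,436)),('greyUL',(36,424),(451,424))):
    print(nm,tri((C[0],f1(a)),(C[1],f2(b))).round(4))
L=np.array([(68,128),(259,124),(259,236),(76,241)]);P=plane(C[0],[f1(p) for p in L],.088);print(P.round(4),P.mean(0))
J=np.array([(70,298),(277,286)]);P=plane(C[0],[f1(p) for p in J],.012);print(P.round(4))
E
```

```text
[array([277.5,  63.5,  16.6], dtype=float32), array([288.5,  64.5,  16.6], dtype=float32), array([279.5,  73.5,  15.4], dtype=float32)]
[array([370.5,  63.5,  25.4], dtype=float32), array([380.5,  64.5,  18.8], dtype=float32)]
ball tri [0.53757947 0.04790747 0.10437307]
stitchUL [ 0.4988 -0.0044  0.0761]
stitchUR [ 0.5846 -0.0024  0.08  ]
LUR [ 5.867e-01 -5.000e-04  8.140e-02]
LLR [ 0.5883 -0.0528  0.0871]
LLL [ 0.4958 -0.0588  0.0687]
jigL [ 0.4828 -0.1071  0.009 ]
jigR [ 0.6117 -0.0983  0.0134]
pinL [ 0.5313 -0.0883  0.0104]
pinR [ 0.5635 -0.0874  0.0101]
redUL [ 0.4709 -0.2041  0.0091]
greyUL [ 0.4553 -0.1983  0.0031]
[[ 4.967e-01 -1.400e-03]
 [ 5.857e-01  5.000e-04]
 [ 5.881e-01 -5.230e-02]
 [ 4.984e-01 -5.490e-02]] [ 0.5422486  -0.02699743]
[[ 0.4832 -0.1062]
 [ 0.612  -0.0982]]
```

jog_arm --pt "0.5 0.5 0 0.04 1" --pt "0.96 1 0 0.04 1" --pt "0.96 1 0 0.04 1" --pt "0.96 1 0 0.04 1" --squeeze 50

```text
time: 1.65
tool_pos: [0.539, 0.0094, 0.2498]
tool_rot: [-3.141, -0.0, 1.637]
contact_force: [0.1, -0.5, 0.8]
opening: 0.092
grip_force: 0.0
```

jog_arm --pt "0 0.455 0 0 1" --pt "0 0.455 -0.5 0 1" --pt "0 0.455 -1 0 1" --pt "0 0.455 -1 0 1"

```text
time: 2.05
tool_pos: [0.534, 0.0437, 0.1662]
tool_rot: [-3.131, -0.001, 1.633]
contact_force: [0.1, -0.1, -0.5]
opening: 0.0919
grip_force: 0.0
```

jog_arm --pt "0 0 -0.3 0 1" --pt "0 0 -0.6 0 1" --pt "0 0 -0.86 0 1" --pt "0 0 -0.86 0 1" --pt "0 0 -0.86 0 1" --pt "0 0 -0.86 0 1"

```text
time: 2.65
tool_pos: [0.539, 0.044, 0.104]
tool_rot: [3.138, 0.0, 1.633]
contact_force: [0.3, -0.2, 1.3]
opening: 0.0915
grip_force: 0.0
```

```bash
python3 - <<'E'
from h import *
s=readout.observe();print(s['tool_pos'],s['tool_rot'])
a=cams.read_camera('scene')[120:260,200:360];b=cams.read_camera('side')[120:260,210:370]
cv2.imwrite('pics/c.png',cv2.resize(cv2.hconcat([a,b]),(800,350),interpolation=2))
E
```

```text
[0.53901878 0.04395843 0.10398281] [3.13836589e+00 4.80788150e-04 1.63314521e+00]
```

View pics/c.png

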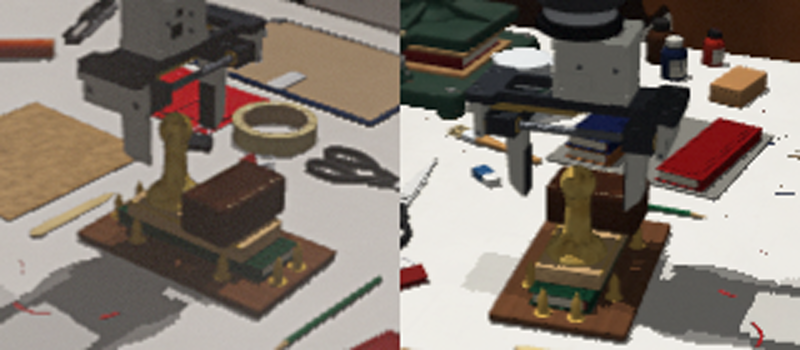

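The fingers straddle the ball, which sits centred between them. Next I'll grip and lift a little.

jog_arm --pt "0 0 0 0 -1" --pt "0 0 0 0 -1" --pt "0 0 0 0 -1" --pt "0 0 0 0 -1" --pt "0 0 0 0 -1" --pt "0 0 0 0 -1" --pt "0 0 0 0 -1" --pt "0 0 0 0 -1" --squeeze 50

```text
time: 3.55
tool_pos: [0.5378, 0.0444, 0.1019]
tool_rot: [3.142, -0.0, 1.634]
contact_force: [-0.3, -0.8, -0.7]
opening: 0.0326
grip_force: 0.1
```

jog_arm --pt "0 0 0.1 0 -1" --pt "0 0 0.25 0 -1" --pt "0 0 0.4 0 -1" --pt "0 0 0.5 0 -1" --pt "0 0 0.5 0 -1"

```text
time: 4.05
tool_pos: [0.5387, 0.0444, 0.1437]
tool_rot: [3.138, 0.0, 1.634]
contact_force: [0.0, 1.2, -5.4]
opening: 0.0287
grip_force: 50.0
```

```bash
python3 - <<'E'
from h import *
s=readout.observe();print(s['tool_pos'],s['contact_force'],s['torque'],s['opening'],s['grip_force'])
a=cams.read_camera('scene')[100:240,200:360];b=cams.read_camera('side')[100:240,210:370]
cv2.imwrite('pics/d.png',cv2.resize(cv2.hconcat([a,b]),(800,350),interpolation=2))
E
```

```text
[0.53871921 0.04438574 0.1436829 ] [ 4.84532835e-03  1.16762864e+00 -5.44748017e+00] [ 0.03246143 -0.02653482  0.06521801] 0.02866202742880426 49.998404583893716
```

View pics/d.png

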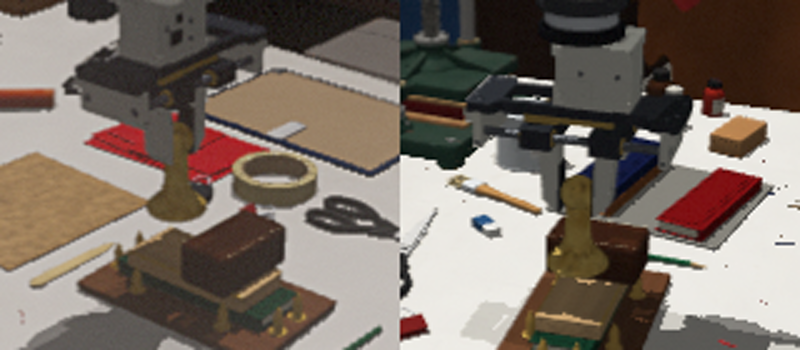

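```bash
python3 - <<'E'
from h import *
cs,cd=[cams.calibration(n) for n in('scene','side')]
print(tri((cs,(272.5,155)),(cd,(280,176.5))))
for P in((.5387,.0444,.1625),(.5387,.0524,.1625),(.5387,.0524,.1565)):print(pix(cs,np.array(P)),pix(cd,np.array(P)))
E
```

```text
[0.54173054 0.04024134 0.15961366]
[269.86756639 154.42935912] [280.27615785 175.54730947]
[267.34826644 153.48492136] [279.1366714  176.91535905]
[267.35936514 155.84196425] [279.0950844  179.33730913]
```

jog_arm --pt "0.1 0.15 0 0 -1" --pt "0.2 0.4 0 0 -1" --pt "0.3 0.7 0 0 -1" --pt "0.4 1 0 0 -1"

```text
time: 4.55
tool_pos: [0.5701, 0.1259, 0.1412]
tool_rot: [-3.141, -0.0, 1.633]
contact_force: [-0.3, 0.8, -6.0]
opening: 0.0287
grip_force: 50.0
```

jog_arm --pt "0.1 0.3 0 0 -1" --pt "0.2 0.6 0 0 -1" --pt "0.3 0.8 0 0 -1" --pt "0.4 1 0 0 -1"

```text
time: 4.95
tool_pos: [0.6018, 0.2063, 0.1409]
tool_rot: [-3.14, -0.0, 1.635]
contact_force: [1.2, 0.1, -6.3]
opening: 0.0293
grip_force: 50.0
```

jog_arm --pt "0 0.3 0 0 -1" --pt "0 0.6 0 0 -1" --pt "0 0.8 0 0 -1" --pt "0 1 0 0 -1"

```text
time: 5.35
tool_pos: [0.6015, 0.2857, 0.1411]
tool_rot: [-3.14, 0.001, 1.634]
contact_force: [-0.0, -0.6, -5.5]
opening: 0.0291
grip_force: 50.0
```

jog_arm --pt "0 0.3 0 0 -1" --pt "0 0.6 0 0 -1" --pt "0 0.8 -0.2 0 -1" --pt "0 0.8 -0.5 0 -1" --pt "0 0.8 -0.8 0 -1" --pt "0 0.8 -0.9 0 -1" --pt "0 0.8 -0.95 0 -1" --pt "0 0.8 -1 0 -1" --pt "0 0.8 -1 0 -1"

```text
time: 6.25
tool_pos: [0.6022, 0.3484, 0.0624]
tool_rot: [3.141, -0.0, 1.633]
contact_force: [-0.3, -0.4, -5.3]
opening: 0.0288
grip_force: 50.0
```

jog_arm --pt "0 0 -0.01 0 -1" --pt "0 0 -0.02 0 -1" --pt "0 0 -0.025 0 -1" --pt "0 0 -0.025 0 -1" --pt "0 0 -0.025 0 -1"

```text
time: 6.75
tool_pos: [0.602, 0.3484, 0.0602]
tool_rot: [3.141, -0.0, 1.634]
contact_force: [-0.8, -0.1, -5.2]
opening: 0.0291
grip_force: 50.0
```

jog_arm --pt "0 0 -0.01 0 -1" --pt "0 0 -0.02 0 -1" --pt "0 0 -0.025 0 -1" --pt "0 0 -0.025 0 -1" --pt "0 0 -0.025 0 -1"

```text
time: 7.25
tool_pos: [0.6024, 0.3483, 0.06]
tool_rot: [3.14, -0.0, 1.634]
contact_force: [-2.2, -3.4, 6.3]
opening: 0.0292
grip_force: 50.0
```

jog_arm --pt "0 0 0.015 0 -1" --pt "0 0 0.015 0 -0.2" --pt "0 0 0.015 0 0.3" --pt "0 0 0.015 0 1" --pt "0 0 0.015 0 1" --pt "0 0 0.015 0 1" --pt "0 0 0.5 0 1" --pt "0 0 1 0 1" --pt "0 -0.3 1 -0.3 1" --pt "0 -0.6 1 -0.6 1" --pt "0 -1 1 -1 1" --pt "0 -1 1 -1 1"

```text
time: 8.45
tool_pos: [0.6021, 0.2649, 0.1381]
tool_rot: [3.141, 0.001, 1.024]
contact_force: [0.4, 0.3, 0.5]
opening: 0.0914
grip_force: 0.0
```

jog_arm --pt "0 -1 0 0 1" --pt "-0.5 -1 0 0 1" --pt "-0.76 -1 0 0 1" --pt "-0.76 -1 0 0 1" --pt "-0.76 -1 0 0 1" --pt "-0.76 -1 0 0 1" --pt "-0.76 -1 0 0 1"

```text
time: 9.15
tool_pos: [0.5419, 0.1889, 0.1378]
tool_rot: [3.141, -0.0, 1.034]
contact_force: [-0.1, 0.0, 0.2]
opening: 0.0916
grip_force: 0.0
```

```bash
python3 snap.py w3; python3 - <<'E'
from h import *
b=cams.read_camera('side')[150:370,130:350]
a=cv2.imread('pics/w3.png')
cv2.imwrite('pics/e.png',cv2.hconcat([cv2.resize(a,(480,360)),cv2.resize(b,(320,360))]))
E
```

```text
9.15 [0.5419 0.1889 0.1378] [ 3.1410e+00 -4.0000e-04  1.0341e+00] [-0.12  0.02  0.22] 0.0916
```

View pics/e.png

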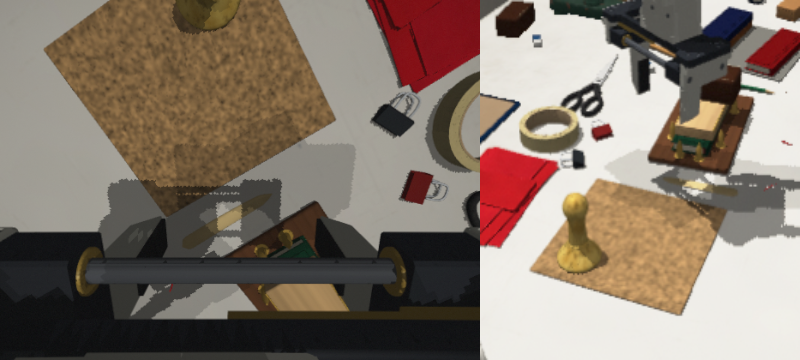

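The brass weight stands upright on the mat, at about (575,250) in the side crop. Next is the leather weight.

jog_arm --pt "0 -0.3 0 -0.09 1" --pt "0 -0.6 0 -0.18 1" --pt "0 -0.9 0 -0.27 1" --pt "0 -0.9 0 -0.36 1" --pt "0 -0.9 0 -0.45 1" --pt "0 -0.9 0 -0.54 1" --pt "0 -0.9 0 -0.624 1" --pt "0 -0.9 0 -0.624 1"

```text
time: 10.05
tool_pos: [0.5413, 0.1165, 0.1378]
tool_rot: [3.141, 0.0, 0.052]
contact_force: [0.6, 0.6, 0.0]
opening: 0.0919
grip_force: 0.0
```

jog_arm --pt "0 -0.5 0 0 1" --pt "0 -1 0 0 1" --pt "0 -1 0 0 1" --pt "0 -1 0 0 1"

```text
time: 10.45
tool_pos: [0.5412, 0.0358, 0.1379]
tool_rot: [-3.141, 0.0, 0.054]
contact_force: [-0.5, -0.5, -0.2]
opening: 0.0916
grip_force: 0.0
```

```bash
python3 snap.py w4; python3 - <<'E'
from h import *
b=cams.read_camera('side')[120:270,230:360]
a=cv2.imread('pics/w4.png')
cv2.imwrite('pics/f.png',cv2.hconcat([cv2.resize(a,(480,360)),cv2.resize(b,(312,360))]))
E
```

```text
10.45 [0.5412 0.0358 0.1379] [-3.1414  0.      0.0542] [-0.45 -0.48 -0.23] 0.0916
```

View pics/f.png

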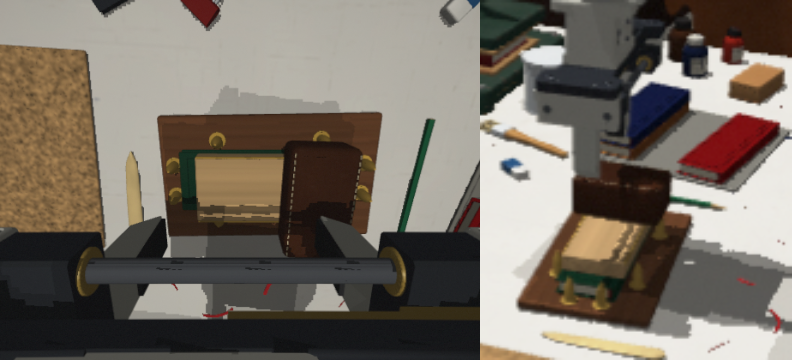

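The wrist view, with up being +x, shows the leather at crop (285–365, 140–250), the bare board and the jig pins, all undisturbed.

jog_arm --pt "0.014 -0.4 0 0 1" --pt "0.014 -0.79 0 0 1" --pt "0.014 -0.79 0 0 1" --pt "0.014 -0.79 -0.4 0 1" --pt "0.014 -0.79 -0.4 0 1"

```text
time: 11.05
tool_pos: [0.5398, -0.0252, 0.103]
tool_rot: [-3.14, 0.007, 0.055]
contact_force: [-1.0, 0.5, -1.0]
opening: 0.0921
grip_force: 0.0
```

jog_arm --pt "0 0 -0.3 0 1" --pt "0 0 -0.5 0 1" --pt "0 0 -0.66 0 1" --pt "0 0 -0.66 0 1" --pt "0 0 -0.66 0 0.3" --pt "0 0 -0.66 0 -1" --pt "0 0 -0.66 0 -1" --pt "0 0 -0.66 0 -1" --pt "0 0 -0.66 0 -1" --pt "0 0 -0.66 0 -1" --pt "0 0 -0.66 0 -1" --squeeze 55

```text
time: 12.15
tool_pos: [0.5425, -0.0272, 0.0535]
tool_rot: [3.141, -0.001, 0.054]
contact_force: [0.0, -2.6, 2.6]
opening: 0.055
grip_force: 54.7
```

jog_arm --pt "0 0 0.1 0 -1" --pt "0 0 0.3 0 -1" --pt "0 0 0.6 0 -1" --pt "0 0 0.6 0 -1"

```text
time: 12.55
tool_pos: [0.5433, -0.0267, 0.1031]
tool_rot: [3.141, -0.004, 0.053]
contact_force: [0.6, -0.3, -8.1]
opening: 0.055
grip_force: 54.7
```

jog_arm --pt "0.05 0.15 0 0 -1" --pt "0.1 0.4 0 0 -1" --pt "0.2 0.7 0 0 -1" --pt "0.24 1 0 0 -1"

```text
time: 12.95
tool_pos: [0.5608, 0.0548, 0.0992]
tool_rot: [-3.141, 0.003, 0.053]
contact_force: [0.1, -0.5, -8.3]
opening: 0.0546
grip_force: 54.7
```

jog_arm --pt "0.1 0.3 0 0 -1" --pt "0.2 0.6 0 0 -1" --pt "0.24 0.8 0 0 -1" --pt "0.24 1 0 0 -1"

```text
time: 13.35
tool_pos: [0.5798, 0.1345, 0.0996]
tool_rot: [3.141, 0.003, 0.054]
contact_force: [0.1, -0.1, -8.2]
opening: 0.0547
grip_force: 54.7
```

jog_arm --pt "0.1 0.3 0 0 -1" --pt "0.2 0.6 0 0 -1" --pt "0.24 0.8 0 0 -1" --pt "0.24 1 0 0 -1" --pt "0.24 1 0 0 -1"

```text
time: 13.85
tool_pos: [0.5988, 0.2153, 0.1006]
tool_rot: [-3.141, 0.001, 0.055]
contact_force: [0.3, -0.2, -8.6]
opening: 0.055
grip_force: 54.7
```

jog_arm --pt "0 0.2 -0.2 0 -1" --pt "0 0.2 -0.5 0 -1" --pt "0 0.2 -0.8 0 -1" --pt "0 0.2 -0.95 0 -1" --pt "0 0.2 -1 0 -1" --pt "0 0.2 -1 0 -1"

```text
time: 14.45
tool_pos: [0.5997, 0.2291, 0.0208]
tool_rot: [3.141, 0.001, 0.053]
contact_force: [-0.1, 0.1, -8.4]
opening: 0.0545
grip_force: 54.7
```

jog_arm --pt "0 0 -0.05 0 -1" --pt "0 0 -0.1 0 -1" --pt "0 0 -0.12 0 -1" --pt "0 0 -0.12 0 -1" --pt "0 0 -0.12 0 -1"

```text
time: 14.95
tool_pos: [0.5998, 0.2292, 0.0117]
tool_rot: [3.142, -0.0, 0.053]
contact_force: [-0.6, -0.9, -8.6]
opening: 0.0543
grip_force: 54.7
```

jog_arm --pt "0 0 -0.012 0 -1" --pt "0 0 -0.012 0 -1" --pt "0 0 -0.012 0 1" --pt "0 0 -0.012 0 1" --pt "0 0 -0.012 0 1" --pt "0 0 -0.012 0 1" --pt "0 0 0.5 0 1" --pt "0 0 1 0 1" --pt "0 0 1 0 1" --pt "0 -0.5 1 0.09 1" --pt "0 -1 1 0.18 1" --pt "0 -1 1 0.27 1"

```text
time: 16.15
tool_pos: [0.5998, 0.1449, 0.0912]
tool_rot: [3.14, 0.001, 0.48]
contact_force: [0.7, 0.3, -0.3]
opening: 0.0921
grip_force: 0.0
```

jog_arm --pt "-0.2 -0.25 0.5 0.09 1" --pt "-0.4 -0.5 1 0.18 1" --pt "-0.74 -0.75 1 0.27 1" --pt "-0.74 -1 1 0.36 1" --pt "-0.74 -1 1 0.45 1" --pt "-0.74 -1 1 0.54 1" --pt "-0.74 -1 1 0.63 1" --pt "-0.74 -1 1 0.736 1" --pt "-0.74 -1 1 0.736 1"

```text
time: 17.05
tool_pos: [0.5404, 0.0692, 0.1712]
tool_rot: [-3.141, 0.0, 1.636]
contact_force: [-0.4, 0.5, -0.2]
opening: 0.0914
grip_force: 0.0
```

jog_arm --pt "0 -0.5 0 0 1" --pt "0 -1 0 0 1" --pt "0 -1 0 0 1" --pt "0 -1 0 0 1" --pt "0 -1 0 0 1"

```text
time: 17.55
tool_pos: [0.5405, -0.0101, 0.1714]
tool_rot: [-3.142, -0.0, 1.632]
contact_force: [0.3, 0.3, -1.0]
opening: 0.0919
grip_force: 0.0
```

jog_arm --pt "0 -0.5 0 0 1" --pt "0 -0.9 0 0 1" --pt "0 -0.9 0 0 1" --pt "0 -0.9 0 0 1" --pt "0 -0.9 0 0 1"

```text
time: 18.05
tool_pos: [0.5405, -0.0814, 0.1715]
tool_rot: [-3.141, -0.0, 1.635]
contact_force: [0.2, 1.1, 0.3]
opening: 0.0919
grip_force: 0.0
```

```bash
python3 snap.py w5; python3 - <<'E'
from h import *
a=cv2.imread('pics/w5.png')[0:270,130:430]
cv2.imwrite('pics/g.png',cv2.resize(a,None,fx=2,fy=2,interpolation=2))
E
```

```text
18.05 [ 0.5405 -0.0814  0.1715] [-3.1415e+00 -5.0000e-04  1.6346e+00] [0.21 1.15 0.33] 0.0919
```

View pics/g.png

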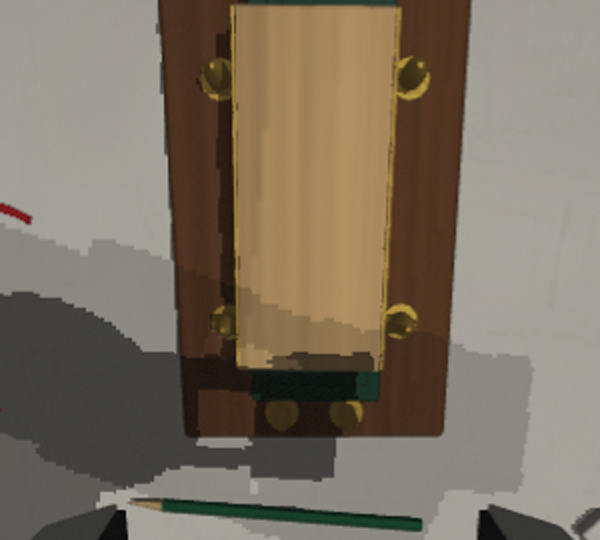

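The board's top face has corners at (231,5), (401,7), (381,371) and (236,368) in the 2x crop. The base's near corners are (186,436) and (442,436), and the green book's near end is at row 400.

```bash
python3 - <<'E'
from h import *
import pickle
c=pickle.load(open('w5.pkl','rb'));f=lambda L:[(130+x/2,y/2) for x,y in L]
P=plane(c,f([(231,5),(401,7),(381,371),(236,368)]),.046);print(P.round(4),P.mean(0))
print(np.linalg.norm(P-np.roll(P,1,0),axis=1))
v=(P[0]+P[1]-P[2]-P[3]);print('yaw',np.degrees(np.arctan2(-v[0],v[1])))
print('base',plane(c,f([(186,436),(442,436)]),.012).round(4))
print('green end',plane(c,f([(252,400),(379,400)]),.028).round(4))
print('pins top',plane(c,f([(216,76),(413,76),(228,321),(402,321),(283,413),(346,413)]),.038).round(4))
E
```

```text
[[ 0.5041  0.0748]
 [ 0.5673  0.0782]
 [ 0.5738 -0.0598]
 [ 0.5106 -0.0626]] [0.5389533  0.00762918]
[0.13749521 0.06333726 0.13814206 0.06325427]
yaw 2.7227621822231494
base [[ 0.4837 -0.1065]
 [ 0.6124 -0.0981]]
green end [[ 0.5171 -0.0813]
 [ 0.5767 -0.0775]]
pins top [[ 0.498   0.0523]
 [ 0.5755  0.0572]
 [ 0.5057 -0.0436]
 [ 0.5819 -0.0387]
 [ 0.5321 -0.0839]
 [ 0.5609 -0.082 ]]
```

jog_arm --pt "0 0.4 0 0 1" --pt "0 0.8 0 0 1" --pt "-0.02 1 -0.4 0 1" --pt "-0.02 1 -0.8 0 1" --pt "-0.02 1 -0.8 0 1"

```text
time: 18.6
tool_pos: [0.5361, -0.0007, 0.1042]
tool_rot: [-3.134, -0.002, 1.636]
contact_force: [-0.4, 0.4, 0.1]
opening: 0.0918
grip_force: 0.0
```

jog_arm --pt "0 0.135 -0.2 0 1" --pt "0 0.135 -0.4 0 1" --pt "0 0.135 -0.7 0 1" --pt "0 0.135 -0.945 0 1" --pt "0 0.135 -0.945 0 1" --pt "0 0.135 -0.945 0 -1" --pt "0 0.135 -0.945 0 -1" --pt "0 0.135 -0.945 0 -1" --pt "0 0.135 -0.945 0 -1" --pt "0 0.135 -0.945 0 -1" --squeeze 30

```text
time: 19.6
tool_pos: [0.5394, 0.0079, 0.0328]
tool_rot: [3.14, 0.0, 1.633]
contact_force: [-1.8, 0.3, 5.9]
opening: 0.0637
grip_force: 30.0
```

jog_arm --pt "0 0 0.1 0 -1" --pt "0 0 0.25 0 -1" --pt "0 0 0.45 0 -1" --pt "0 0 0.7 0 -1" --pt "0 0 0.7 0 -1"

```text
time: 20.1
tool_pos: [0.5408, 0.0079, 0.0909]
tool_rot: [3.136, 0.001, 1.634]
contact_force: [0.5, 0.0, -1.7]
opening: 0.0638
grip_force: 30.0
```

jog_arm --pt "0 0.15 0 0 -1" --pt "-0.1 0.4 0 0 -1" --pt "-0.25 0.7 0 0 -1" --pt "-0.4 1 0 0 -1"

```text
time: 20.5
tool_pos: [0.5056, 0.0894, 0.0867]
tool_rot: [-3.139, -0.0, 1.633]
contact_force: [-0.6, 0.5, -1.9]
opening: 0.0636
grip_force: 30.0
```

jog_arm --pt "-0.1 0.3 0 0 -1" --pt "-0.2 0.6 0 0 -1" --pt "-0.3 0.8 0 0 -1" --pt "-0.3 1 0 0 -1"

```text
time: 20.9
tool_pos: [0.4806, 0.1695, 0.0867]
tool_rot: [-3.138, 0.0, 1.635]
contact_force: [1.0, -0.8, -2.0]
opening: 0.0637
grip_force: 30.0
```

jog_arm --pt "0 0.3 0 0 -1" --pt "0 0.6 0 0 -1" --pt "0 0.8 0 0 -1" --pt "0 1 0 0 -1" --pt "0 1 0 0 -1"

```text
time: 21.4
tool_pos: [0.4825, 0.2498, 0.0874]
tool_rot: [-3.141, -0.0, 1.636]
contact_force: [0.3, 0.3, -1.8]
opening: 0.0631
grip_force: 30.0
```

jog_arm --pt "0 0.26 -0.2 0 -1" --pt "0 0.26 -0.5 0 -1" --pt "0 0.26 -0.8 0 -1" --pt "0 0.26 -0.9 0 -1" --pt "0 0.26 -0.95 0 -1" --pt "0 0.26 -0.98 0 -1" --pt "0 0.26 -0.98 0 -1" --pt "0 0.26 -0.98 0 -1"

```text
time: 22.2
tool_pos: [0.4835, 0.2689, 0.0104]
tool_rot: [3.14, -0.0, 1.634]
contact_force: [-0.1, 0.6, -1.5]
opening: 0.0638
grip_force: 30.0
```

jog_arm --pt "0 0 -0.01 0 -1" --pt "0 0 -0.02 0 -1" --pt "0 0 -0.02 0 -1" --pt "0 0 -0.02 0 -1"

```text
time: 22.6
tool_pos: [0.4833, 0.269, 0.0088]
tool_rot: [3.14, -0.0, 1.634]
contact_force: [-1.7, -1.3, 5.4]
opening: 0.0637
grip_force: 30.0
```

jog_arm --pt "0 0 0 0 0.7" --pt "0 0 0 0 0.7" --pt "0 0 0 0 0.7" --pt "0 0 0 0 0.7" --pt "0 0 0.5 0 0.7" --pt "0 0 1 0 0.7" --pt "0 -0.5 1 0 0.7" --pt "0.5 -1 1 0 1" --pt "0.72 -1 1 0 1" --pt "0.72 -1 1 0 1"

```text
time: 23.6
tool_pos: [0.5434, 0.1872, 0.0882]
tool_rot: [3.139, -0.0, 1.631]
contact_force: [0.1, -0.4, -0.6]
opening: 0.0911
grip_force: 0.0
```

jog_arm --pt "0 -0.5 0.5 0 1" --pt "0 -1 1 0 1" --pt "0 -1 1 0 1" --pt "0 -1 1 0 1"

```text
time: 24.0
tool_pos: [0.5409, 0.1083, 0.1693]
tool_rot: [3.139, -0.0, 1.632]
contact_force: [-0.3, 0.5, 0.1]
opening: 0.0917
grip_force: 0.0
```

jog_arm --pt "0 -0.5 0 0 1" --pt "0 -1 0 0 1" --pt "0 -1 0 0 1" --pt "0 -1 0 0 1"

```text
time: 24.4
tool_pos: [0.5396, 0.0297, 0.1664]
tool_rot: [-3.139, -0.001, 1.633]
contact_force: [0.1, 0.3, 0.0]
opening: 0.0919
grip_force: 0.0
```

jog_arm --pt "0 -0.5 0 0 1" --pt "0 -1 0 0 1" --pt "0 -1 0 0 1" --pt "0 -1 0 0 1" --pt "0 -1 0 0 1"

```text
time: 24.9
tool_pos: [0.5403, -0.0492, 0.1673]
tool_rot: [-3.141, -0.001, 1.635]
contact_force: [0.5, 0.3, 0.3]
opening: 0.0916
grip_force: 0.0
```

```bash
python3 snap.py w6; python3 - <<'E'
from h import *
a=cv2.imread('pics/w6.png')[0:290,130:430]
b=cams.read_camera('side')[150:370,130:350]
cv2.imwrite('pics/i.png',cv2.hconcat([cv2.resize(a,(500,483),interpolation=2),cv2.resize(b,(300,483))]))
E
```

```text
24.9 [ 0.5403 -0.0492  0.1673] [-3.1406e+00 -1.0000e-03  1.6354e+00] [0.45 0.26 0.26] 0.0916
```

View pics/i.png

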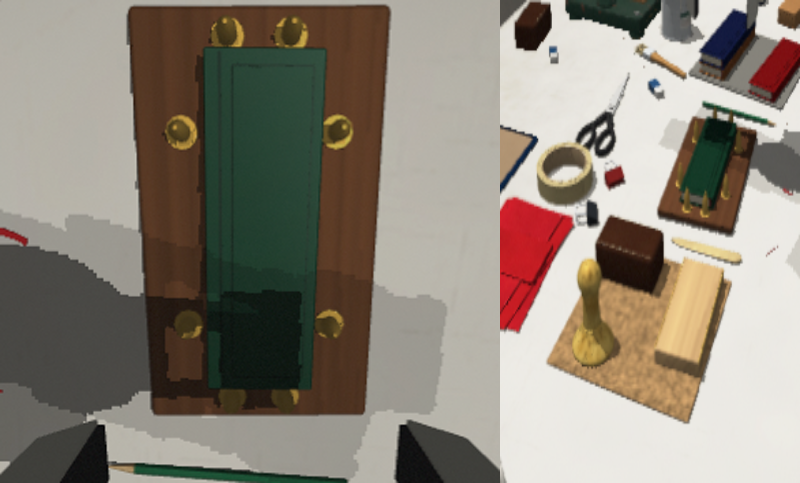

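All three items are on the mat and upright. The base has corners at crop (128,10), (390,7), (365,414) and (153,414), and the green book's at (203,49), (327,48), (312,388) and (208,388). I've used 11 views.

```bash
python3 - <<'E'
from h import *
import pickle
c=pickle.load(open('w6.pkl','rb'));f=lambda L:[(130+x*.6,y*.6) for x,y in L]
for n,L,z in(('base',[(128,8),(390,6),(365,414),(152,414)],.012),('green',[(203,49),(327,48),(312,388),(208,388)],.028)):
    P=plane(c,f(L),z);v=(P[0]+P[1]-P[2]-P[3])
    print(n,P.mean(0).round(4),np.linalg.norm(P-np.roll(P,1,0),axis=1).round(4),'yaw',np.degrees(np.arctan2(-v[0],v[1])))
im=cv2.imread('pics/w6.png')
hsv=cv2.cvtColor(im,cv2.COLOR_BGR2HSV);print(hsv[100,290])
for cc in blobs(im,(65,60,15),(95,255,160),2000):
    w=cc.reshape(-1,2); w=w[(w[:,1]>20)]; print(rect(c,w,.028))
E
```

```text
base [0.5405 0.0072] [0.2175 0.1296 0.2181 0.1308] yaw 3.9116361079919937
green [0.5422 0.008 ] [0.1732 0.0594 0.1735 0.0597] yaw 3.2257857143930972
[ 73 105  68]
[541.7   8.4  59.  173.1   3.3]
```

jog_arm --pt "0.018 0.4 0 0 1" --pt "0.018 0.742 -0.2 0 1" --pt "0.018 0.742 -0.6 0 1" --pt "0.018 0.742 -1 0 1" --pt "0.018 0.742 -1 0 1"

```text
time: 25.5
tool_pos: [0.5391, 0.0099, 0.0844]
tool_rot: [-3.134, -0.002, 1.636]
contact_force: [-0.1, -0.4, -0.1]
opening: 0.0918
grip_force: 0.0
```

jog_arm --pt "0 0 -0.3 0 1" --pt "0 0 -0.6 0 1" --pt "0 0 -0.8 0 1" --pt "0 0 -0.884 0 1" --pt "0 0 -0.884 0 1" --pt "0 0 -0.884 0 1" --pt "0 0 -0.884 0 -1" --pt "0 0 -0.884 0 -1" --pt "0 0 -0.884 0 -1" --pt "0 0 -0.884 0 -1" --pt "0 0 -0.884 0 -1" --pt "0 0 -0.884 0 -1" --squeeze 30

```text
time: 26.7
tool_pos: [0.5421, 0.0082, 0.0174]
tool_rot: [3.141, 0.0, 1.634]
contact_force: [-1.4, -0.6, 1.3]
opening: 0.0597
grip_force: 30.0
```

jog_arm --pt "0 0 0.1 0 -1" --pt "0 0 0.25 0 -1" --pt "0 0 0.5 0 -1" --pt "0 0 0.8 0 -1" --pt "0 0 0.8 0 -1"

```text
time: 27.2
tool_pos: [0.5442, 0.0079, 0.085]
tool_rot: [3.135, 0.001, 1.634]
contact_force: [-0.2, 0.0, -1.8]
opening: 0.0597
grip_force: 30.0
```

jog_arm --pt "0 -0.15 0.3 0 -1" --pt "0 -0.4 0.6 0 -1" --pt "-0.1 -0.7 0.8 0 -1" --pt "-0.2 -1 1 0 -1"

```text
time: 27.6
tool_pos: [0.5256, -0.0724, 0.1617]
tool_rot: [-3.142, 0.0, 1.634]
contact_force: [0.4, -0.0, -1.0]
opening: 0.0597
grip_force: 30.0
```

jog_arm --pt "-0.1 -0.3 0.2 -0.03 -1" --pt "-0.2 -0.6 0.4 -0.06 -1" --pt "-0.2 -0.8 0.5 -0.1 -1" --pt "-0.2 -1 0.5 -0.137 -1"

```text
time: 28.0
tool_pos: [0.5101, -0.1529, 0.2023]
tool_rot: [3.139, 0.001, 1.415]
contact_force: [-0.0, 0.1, -1.1]
opening: 0.0595
grip_force: 30.0
```

jog_arm --pt "-0.1 -0.3 0 0 -1" --pt "-0.2 -0.6 0 0 -1" --pt "-0.2 -0.8 0 0 -1" --pt "-0.2 -1 0 0 -1"

```text
time: 28.4
tool_pos: [0.494, -0.2326, 0.201]
tool_rot: [-3.141, -0.0, 1.418]
contact_force: [-0.0, 0.0, -1.7]
opening: 0.0596
grip_force: 30.0
```

jog_arm --pt "-0.1 -0.3 0 0 -1" --pt "-0.2 -0.6 0 0 -1" --pt "-0.2 -0.8 0 0 -1" --pt "-0.3 -1 0 0 -1"

```text
time: 28.8
tool_pos: [0.4708, -0.3126, 0.201]
tool_rot: [3.141, -0.0, 1.419]
contact_force: [-0.0, 0.4, -1.6]
opening: 0.0598
grip_force: 30.0
```

jog_arm --pt "0 -0.3 0 0 -1" --pt "0 -0.6 0 0 -1" --pt "0 -0.9 0 0 -1" --pt "0 -0.9 0 0 -1" --pt "0 -0.9 0 0 -1"

```text
time: 29.3
tool_pos: [0.4702, -0.3838, 0.2006]
tool_rot: [-3.141, -0.001, 1.418]
contact_force: [-0.3, 0.6, -1.7]
opening: 0.0597
grip_force: 30.0
```

```bash
python3 snap.py w7; python3 - <<'E'
from h import *
a=cv2.imread('pics/w7.png')
cv2.imwrite('pics/j.png',cv2.resize(a[0:300],(800,429),interpolation=2))
E
```

```text
29.3 [ 0.4702 -0.3838  0.2006] [-3.1412e+00 -1.1000e-03  1.4179e+00] [-0.3   0.58 -1.69] 0.0597
```

View pics/j.png

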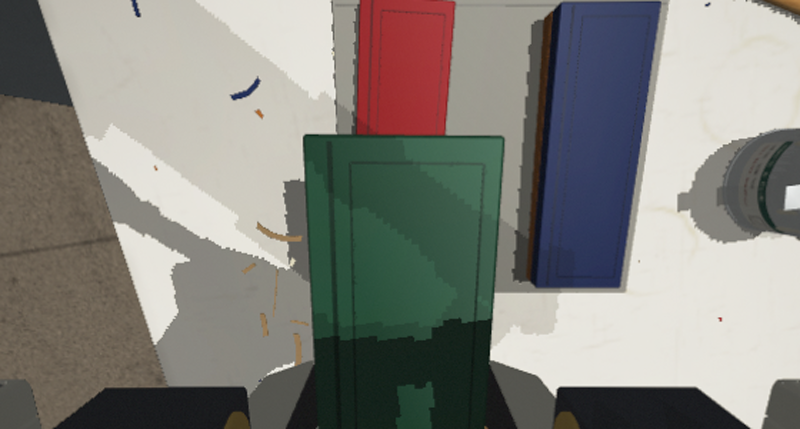

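The navy pile top spans about (558,3)–(660,3)–(621,288)–(537,287) in the 1/0.7 scaled view. The held book's far edge runs from (303,136) to (504,136), and the red book is partly visible at (355–455, 0–135).

```bash
python3 - <<'E'
from h import *
import pickle
c=pickle.load(open('w7.pkl','rb'));im=cv2.imread('pics/w7.png')
for r in(20,100,180): print(r,im[r,368:400,0].tolist(),im[r,435:470,2].tolist())
print([im[r,420,0] for r in range(0,8)],[im[r,405,0] for r in range(192,210)])
f=lambda L:[(x*.7,y*.7) for x,y in L]
z=.2006+.0115
P=plane(c,f([(303,136),(504,136)]),z);m=P.mean(0);print('held far edge',P.round(4),np.linalg.norm(P[1]-P[0]))
d=P[1]-P[0];print('yaw',np.degrees(np.arctan2(d[1],d[0])));t=np.radians(np.degrees(1.4179)-90)
print('held centre est minus tcp, tool-aligned', np.array([[np.cos(t),np.sin(t)],[-np.sin(t),np.cos(t)]])@(m-[.4702,-.3838])-[0,.088])
P=plane(c,f([(560,3),(660,3),(621,288),(537,287)]),.036);v=P[0]+P[1]-P[2]-P[3]
print('pile',P.round(4),P.mean(0),np.linalg.norm(P-np.roll(P,1,0),axis=1).round(4),'yaw',np.degrees(np.arctan2(-v[0],v[1])))
P=plane(c,f([(333,3),(667,3),(627,292)]),.004);print('grey',P.round(4),np.linalg.norm(P[1]-P[0]),np.linalg.norm(P[1]-P[2]))
E
```

```text
20 [146, 146, 146, 128, 75, 76, 75, 76, 75, 75, 75, 68, 34, 16, 18, 20, 22, 27, 30, 31, 30, 29, 41, 74, 111, 108, 109, 108, 108, 109, 107, 92] [59, 58, 58, 57, 58, 58, 58, 58, 57, 55, 55, 56, 57, 55, 56, 56, 56, 51, 51, 53, 55, 54, 56, 55, 68, 118, 159, 159, 158, 163, 195, 227, 227, 227, 228]
100 [77, 76, 75, 75, 76, 75, 56, 24, 20, 18, 23, 29, 30, 30, 30, 45, 83, 101, 101, 101, 101, 102, 100, 95, 90, 96, 100, 101, 101, 100, 97, 96] [52, 52, 51, 51, 48, 49, 50, 52, 49, 48, 49, 49, 53, 115, 157, 157, 157, 160, 205, 229, 231, 230, 230, 230, 229, 229, 229, 229, 230, 229, 229, 230, 230, 229, 229]
180 [54, 35, 20, 21, 25, 28, 30, 31, 38, 69, 77, 79, 79, 79, 78, 76, 65, 71, 78, 79, 79, 79, 69, 73, 79, 79, 79, 79, 79, 78, 79, 79] [43, 80, 130, 152, 152, 158, 195, 231, 231, 231, 231, 231, 232, 232, 231, 231, 231, 231, 231, 231, 231, 230, 231, 230, 229, 229, 230, 231, 230, 228, 229, 229, 230, 230, 231]
[np.uint8(126), np.uint8(94), np.uint8(98), np.uint8(103), np.uint8(104), np.uint8(104), np.uint8(103), np.uint8(104)] [np.uint8(84), np.uint8(71), np.uint8(75), np.uint8(86), np.uint8(86), np.uint8(86), np.uint8(86), np.uint8(86), np.uint8(87), np.uint8(103), np.uint8(137), np.uint8(137), np.uint8(161), np.uint8(222), np.uint8(222), np.uint8(222), np.uint8(222), np.uint8(222)]
held far edge [[ 0.4552 -0.2934]
 [ 0.513  -0.3022]] 0.05842079592565484
yaw -8.727437031982634
held centre est minus tcp, tool-aligned [ 0.0006477  -0.00088659]
pile [[ 0.5888 -0.2309]
 [ 0.647  -0.2402]
 [ 0.6222 -0.4127]
 [ 0.564  -0.4031]] [ 0.60550059 -0.32174208] [0.1739 0.0589 0.1743 0.059 ] yaw -8.184920657642406
grey [[ 0.4531 -0.2009]
 [ 0.6678 -0.2346]
 [ 0.6406 -0.4274]] 0.21729304816015724 0.19476332731982426
```

jog_arm --pt "0.2 0.1 0 0 -1" --pt "0.45 0.2 0 0 -1" --pt "0.7 0.3 0 0 -1" --pt "0.85 0.39 0 0 -1"

```text
time: 29.75
tool_pos: [0.5402, -0.3505, 0.2013]
tool_rot: [3.141, -0.0, 1.421]
contact_force: [0.6, -0.7, -1.5]
opening: 0.0596
grip_force: 30.0
```

jog_arm --pt "0.2 0.1 0 0 -1" --pt "0.45 0.2 0 0 -1" --pt "0.7 0.3 0 0 -1" --pt "0.85 0.385 0 0 -1" --pt "0.85 0.385 -0.4 0 -1" --pt "0.85 0.385 -0.8 0 -1" --pt "0.85 0.385 -1 0 -1" --pt "0.85 0.385 -1 0 -1"

```text
time: 30.55
tool_pos: [0.6047, -0.3201, 0.118]
tool_rot: [-3.136, -0.003, 1.419]
contact_force: [0.7, 0.4, -0.7]
opening: 0.0597
grip_force: 30.0
```

jog_arm --pt "0 0 -0.3 0 -1" --pt "0 0 -0.6 0 -1" --pt "0 0 -0.85 0 -1" --pt "0 0 -0.95 0 -1" --pt "0 0 -0.97 0 -1" --pt "0 0 -0.99 0 -1" --pt "0 0 -1 0 -1" --pt "0 0 -1 0 -1"

```text
time: 31.35
tool_pos: [0.6064, -0.3221, 0.0423]
tool_rot: [3.14, 0.001, 1.418]
contact_force: [-0.9, 0.5, -1.7]
opening: 0.0594
grip_force: 30.0
```

jog_arm --pt "0 0 -0.01 0 -1" --pt "0 0 -0.02 0 -1" --pt "0 0 -0.02 0 -1" --pt "0 0 -0.02 0 -1"

```text
time: 31.75
tool_pos: [0.6064, -0.3221, 0.0414]
tool_rot: [3.14, 0.001, 1.419]
contact_force: [-0.5, 1.6, 7.3]
opening: 0.06
grip_force: 30.0
```

jog_arm --pt "0 0 0.01 0 0.5" --pt "0 0 0.01 0 1" --pt "0 0 0.01 0 1" --pt "0 0 0.01 0 1" --pt "0 0 0.01 0 1" --pt "0 0 0.5 0 1" --pt "0 0 1 0 1" --pt "0 0 1 0 1" --pt "-0.4 -0.4 1 0 1" --pt "-0.8 -0.8 1 0 1" --pt "-0.8 -0.8 1 0 1"

```text
time: 32.85
tool_pos: [0.5381, -0.3897, 0.1192]
tool_rot: [-3.14, 0.001, 1.414]
contact_force: [-0.4, 0.3, 0.8]
opening: 0.0918
grip_force: 0.0
```

jog_arm --pt "0 0 0.5 0 1" --pt "0 -0.1 1 0 1" --pt "0 -0.1 1 0 1" --pt "0 -0.1 1 0 1" --pt "0 -0.1 1 0 1"

```text
time: 33.35
tool_pos: [0.5416, -0.3929, 0.1979]
tool_rot: [-3.139, -0.002, 1.419]
contact_force: [0.2, 0.3, -0.3]
opening: 0.092
grip_force: 0.0
```

```bash
python3 snap.py w8; python3 - <<'E'
from h import *
a=cv2.imread('pics/w8.png')
cv2.imwrite('pics/k.png',cv2.resize(a[0:290,100:500],(800,580),interpolation=2))
E
```

```text
33.35 [ 0.5416 -0.3929  0.1979] [-3.1393e+00 -1.7000e-03  1.4187e+00] [ 0.22  0.3  -0.32] 0.092
```

View pics/k.png

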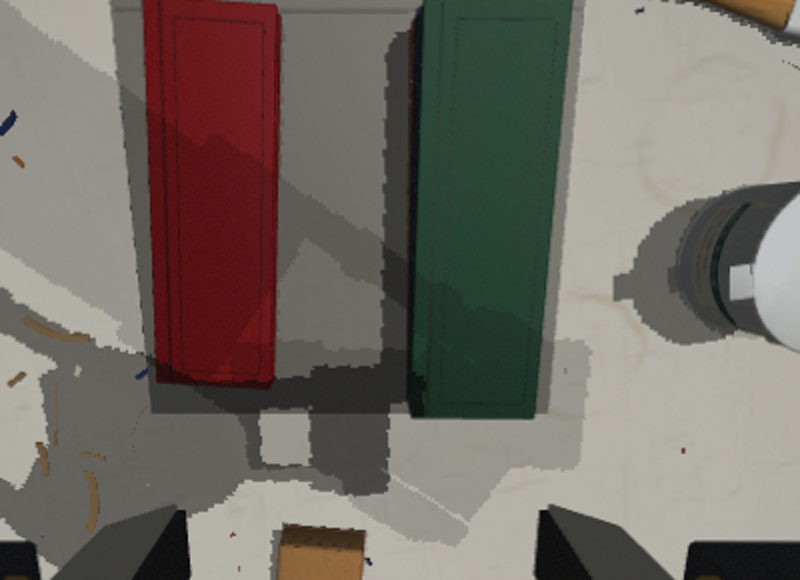

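The green book sits flush on the pile. The red book's top has corners at about (145,-2), (276,4), (271,387) and (157,382) in the 2x crop.

```bash
python3 - <<'E'
from h import *
import pickle
c=pickle.load(open('w8.pkl','rb'));im=cv2.imread('pics/w8.png')
for r in(40,100,160): print(r,im[r,168:182,2].tolist(),im[r,228:246,2].tolist())
f=lambda L:[(100+x*.5,y*.5) for x,y in L]
def q(n,L,z):
    P=plane(c,f(L),z);v=P[0]+P[1]-P[2]-P[3]
    print(n,P.mean(0).round(4),np.linalg.norm(P-np.roll(P,1,0),axis=1).round(4),'yaw',np.degrees(np.arctan2(-v[0],v[1])))
q('red',[(145,-2),(276,4),(271,387),(157,382)],.02)
P=plane(c,f([(424,150),(569,100),(536,416),(412,416)]),.052);print(P)
d=P[3]-P[0];print('greenL yaw',np.degrees(np.arctan2(d[0],-d[1])));d=P[2]-P[1];print('greenR yaw',np.degrees(np.arctan2(d[0],-d[1])))
print('cam',c['world_from_camera'][:3,3])
E
```

```text
40 [104, 104, 104, 105, 100, 96, 104, 103, 104, 104, 103, 97, 73, 80] [113, 113, 112, 83, 113, 113, 113, 113, 115, 92, 88, 77, 94, 95, 111, 112, 111, 112]
100 [88, 87, 90, 88, 90, 88, 89, 83, 87, 86, 86, 86, 86, 85] [92, 93, 70, 90, 93, 94, 94, 95, 81, 85, 86, 92, 91, 92, 93, 92, 92, 92]
160 [152, 152, 153, 98, 88, 88, 87, 89, 87, 78, 85, 87, 86, 86] [106, 91, 96, 105, 107, 106, 110, 91, 76, 76, 89, 105, 108, 108, 107, 109, 108, 108]
red [ 0.4835 -0.2955] [0.1734 0.0576 0.1738 0.0592] yaw -12.041589523617349
[[ 0.58405907 -0.28756627]
 [ 0.64578547 -0.27779288]
 [ 0.62242813 -0.41212501]
 [ 0.56398583 -0.40325293]]
greenL yaw -9.843605795266056
greenR yaw -9.863835761959098
cam [ 0.5541048  -0.31373697  0.3552344 ]
```

jog_arm --pt "-0.4 0.4 0 -0.036 1" --pt "-0.744 0.8 0 -0.036 1" --pt "-0.744 0.8 -0.4 -0.036 1" --pt "-0.744 0.8 -0.4 -0.036 1"

```text
time: 33.8
tool_pos: [0.4801, -0.3272, 0.1637]
tool_rot: [-3.134, -0.004, 1.362]
contact_force: [-0.6, -0.5, 0.2]
opening: 0.0915
grip_force: 0.0
```

jog_arm --pt "0 0.431 0 0 1" --pt "0 0.431 -0.3 0 1" --pt "0 0.431 -0.7 0 1" --pt "0 0.431 -1 0 1" --pt "0 0.431 -1 0 1" --pt "0 0.431 -1 0 1"

```text
time: 34.4
tool_pos: [0.4829, -0.2958, 0.0878]
tool_rot: [-3.141, -0.0, 1.362]
contact_force: [0.4, -0.6, 0.3]
opening: 0.0917
grip_force: 0.0
```

jog_arm --pt "0 0 -0.4 0 1" --pt "0 0 -0.8 0 1" --pt "0 0 -0.98 0 1" --pt "0 0 -0.98 0 1" --pt "0 0 -0.98 0 1" --pt "0 0 -0.98 0 -1" --pt "0 0 -0.98 0 -1" --pt "0 0 -0.98 0 -1" --pt "0 0 -0.98 0 -1" --pt "0 0 -0.98 0 -1" --pt "0 0 -0.98 0 -1" --squeeze 30

```text
time: 35.5
tool_pos: [0.4826, -0.2954, 0.0096]
tool_rot: [3.141, 0.0, 1.362]
contact_force: [-0.6, 0.3, 3.4]
opening: 0.0597
grip_force: 30.0
```

jog_arm --pt "0 0 0.1 0 -1" --pt "0 0 0.3 0 -1" --pt "0 0 0.6 0 -1" --pt "0 0 1 0 -1" --pt "0 0 1 0 -1"

```text
time: 36.0
tool_pos: [0.4845, -0.2969, 0.0935]
tool_rot: [3.135, 0.004, 1.362]
contact_force: [0.4, -0.3, -1.3]
opening: 0.0598
grip_force: 30.0
```

jog_arm --pt "0.1 0.15 0 0.04 -1" --pt "0.2 0.4 0 0.09 -1" --pt "0.3 0.7 0 0.13 -1" --pt "0.4 1 0 0.175 -1"

```text
time: 36.4
tool_pos: [0.5141, -0.2144, 0.0885]
tool_rot: [-3.14, -0.001, 1.639]
contact_force: [1.2, 0.5, -1.2]
opening: 0.0599
grip_force: 30.0
```

jog_arm --pt "0.1 0.3 0 0 -1" --pt "0.2 0.6 0 0 -1" --pt "0.326 0.8 0 0 -1" --pt "0.326 1 0 0 -1"

```text
time: 36.8
tool_pos: [0.541, -0.1343, 0.0886]
tool_rot: [-3.142, -0.0, 1.638]
contact_force: [-0.1, 1.2, -0.7]
opening: 0.0598
grip_force: 30.0
```

jog_arm --pt "0 0.3 0 0 -1" --pt "0 0.6 0 0 -1" --pt "0 0.8 0 0 -1" --pt "0 1 0 0 -1"

```text
time: 37.2
tool_pos: [0.5401, -0.0545, 0.089]
tool_rot: [-3.141, 0.0, 1.637]
contact_force: [0.4, 0.7, -0.5]
opening: 0.0597
grip_force: 30.0
```

jog_arm --pt "0 0.3 0 0 -1" --pt "0 0.6 0 0 -1" --pt "0 0.79 0 0 -1" --pt "0 0.79 0 0 -1" --pt "0 0.79 0 0 -1"

```text
time: 37.7
tool_pos: [0.5406, 0.0077, 0.0892]
tool_rot: [3.141, 0.0, 1.637]
contact_force: [0.0, -1.0, -2.3]
opening: 0.0597
grip_force: 30.0
```

```bash
python3 snap.py w9; python3 - <<'E'
from h import *
import pickle
c=pickle.load(open('w9.pkl','rb'));im=cv2.imread('pics/w9.png');s=readout.observe()
hsv=cv2.cvtColor(im,cv2.COLOR_BGR2HSV)
m=(((hsv[...,0]>170)|(hsv[...,0]<6))&(hsv[...,1]>130)&(hsv[...,2]>30)).astype(np.uint8)
n,lab,st,ce=cv2.connectedComponentsWithStats(m);
for i in range(1,n):
    if st[i,4]>1500:
        print(st[i]);w=np.argwhere(lab==i)[:,::-1]
        if st[i,4]>8000:
            W=plane(c,w,s['tool_pos'][2]+.0115)
            t=s['tool_rot'][2]-np.pi/2;R=np.array([[np.cos(t),np.sin(t)],[-np.sin(t),np.cos(t)]])
            L=(W-s['tool_pos'][:2])@R.T
            for lo,hi in((-.02,-.01),(-.005,.005),(.01,.02)): k=(L[:,0]>lo)&(L[:,0]<hi);print('far end',np.percentile(L[k,1],99.5))
            for lo,hi in((.02,.03),(.06,.07)): k=(L[:,1]>lo)&(L[:,1]<hi);print('x',L[k,0].min(),L[k,0].max())
E
```

```text
37.7 [0.5406 0.0077 0.0892] [3.1415e+00 5.0000e-04 1.6375e+00] [ 0.05 -1.04 -2.34] 0.0597
[  211    92   141   209 26766]
far end 0.08835331570709697
far end 0.08838485528530184
far end 0.08840304880477085
x -0.02960684741372277 0.029136319836977793
x -0.02950055853833998 0.029095046131094038
[ 479  111   63   52 1630]
[ 224  331  114   32 3538]
```

jog_arm --pt "0 0 -0.25 0 -1" --pt "0 0 -0.5 0 -1" --pt "0 0 -0.6 0 -1" --pt "0 0 -0.67 0 -1" --pt "0 0 -0.73 0 -1" --pt "0 0 -0.73 0 -1"

```text
time: 38.35
tool_pos: [0.5406, 0.0077, 0.0307]
tool_rot: [-3.142, -0.0, 1.637]
contact_force: [0.0, 0.5, -2.5]
opening: 0.0597
grip_force: 30.0
```

No contact so far, so I'll seat it.

jog_arm --pt "0 0 -0.08 0 -1" --pt "0 0 -0.14 0 -1" --pt "0 0 -0.17 0 -1" --pt "0 0 -0.18 0 -1" --pt "0 0 -0.19 0 -1" --pt "0 0 -0.19 0 -1"

```text
time: 38.95
tool_pos: [0.5404, 0.0079, 0.0175]
tool_rot: [3.141, 0.0, 1.637]
contact_force: [-6.5, 0.4, 16.7]
opening: 0.0596
grip_force: 30.0
```

jog_arm --pt "0 0 0.015 0 -1" --pt "0 0 0.015 0 1" --pt "0 0 0.015 0 1" --pt "0 0 0.015 0 1" --pt "0 0 0.015 0 1" --pt "0 0 0.5 0 1" --pt "0 0 1 0 1" --pt "0 0 1 0 1" --pt "-0.3 0.5 1 0 0.7" --pt "-0.72 1 1 0 0.7" --pt "-0.72 1 1 0 0.7"

```text
time: 40.05
tool_pos: [0.4784, 0.091, 0.0946]
tool_rot: [-3.137, -0.001, 1.64]
contact_force: [0.1, -0.4, -0.3]
opening: 0.0785
grip_force: 0.0
```

jog_arm --pt "0 0.5 0 0 0.7" --pt "0 1 0 0 0.7" --pt "0 1 0 0 0.7"

```text
time: 40.35
tool_pos: [0.4827, 0.1713, 0.0952]
tool_rot: [3.141, -0.001, 1.641]
contact_force: [-0.1, 0.6, 0.2]
opening: 0.0779
grip_force: 0.0
```

jog_arm --pt "0 0.6 0 0 0.7" --pt "0 1 0 0 0.7" --pt "0 1 0 0 0.7"

```text
time: 40.65
tool_pos: [0.483, 0.2502, 0.095]
tool_rot: [3.141, -0.001, 1.64]
contact_force: [-0.4, -0.8, 0.6]
opening: 0.0778
grip_force: 0.0
```

jog_arm --pt "0 0.26 0 0 0.7" --pt "0 0.26 0 0 0.7" --pt "0 0.26 0 0 0.7" --pt "0 0.26 -0.3 0 0.7" --pt "0 0.26 -0.6 0 0.7" --pt "0 0.26 -1 0 0.7" --pt "0 0.26 -1 0 0.7" --pt "0 0.26 -1 0 0.7"

```text
time: 41.45
tool_pos: [0.483, 0.2676, 0.0158]
tool_rot: [-3.141, 0.001, 1.636]
contact_force: [0.6, -0.6, 0.4]
opening: 0.0782
grip_force: 0.0
```

```bash
python3 snap.py w10; python3 - <<'E'
from h import *
import pickle
# jig with red book checked from scene+side
for n in('scene','side'):
    im=cams.read_camera(n);cv2.imwrite(f'pics/l_{n}.png',im);cal=cams.calibration(n)
    hsv=cv2.cvtColor(im,cv2.COLOR_BGR2HSV)
    m=((((hsv[...,0]>170)|(hsv[...,0]<6))&(hsv[...,1]>130)&(hsv[...,2]>30))*255).astype(np.uint8)
    for cc in cv2.findContours(m,0,1)[0]:
        if cv2.contourArea(cc)>100:
            r=rect(cal,cc,.028)
            if abs(r[0]-540)<80 and abs(r[1])<80: print(n,r)
E
```

```text
41.45 [0.483  0.2676 0.0158] [-3.1406e+00  6.0000e-04  1.6358e+00] [ 0.58 -0.65  0.43] 0.0782
scene [539.    6.8  60.5 173.8   3.8]
```

jog_arm --pt "0 0 -0.08 0 0.7" --pt "0 0 -0.08 0 0.7" --pt "0 0 -0.08 0 -1" --pt "0 0 -0.08 0 -1" --pt "0 0 -0.08 0 -1" --pt "0 0 -0.08 0 -1" --pt "0 0 -0.08 0 -1" --squeeze 30

```text
time: 42.3
tool_pos: [0.483, 0.2687, 0.0094]
tool_rot: [3.141, -0.0, 1.637]
contact_force: [-0.6, -0.3, 1.6]
opening: 0.064
grip_force: 30.0
```

jog_arm --pt "0 0 0.15 0 -1" --pt "0 0 0.4 0 -1" --pt "0 0 0.7 0 -1" --pt "0 0 1 0 -1" --pt "0 0 1 0 -1"

```text
time: 42.8
tool_pos: [0.4849, 0.2694, 0.0928]
tool_rot: [3.135, -0.002, 1.637]
contact_force: [0.2, 0.4, -1.8]
opening: 0.0635
grip_force: 30.0
```

jog_arm --pt "0 -0.15 0 0 -1" --pt "0.1 -0.4 0 0 -1" --pt "0.2 -0.7 0 0 -1" --pt "0.3 -1 0 0 -1"

```text
time: 43.2
tool_pos: [0.5059, 0.1869, 0.0876]
tool_rot: [-3.138, 0.001, 1.637]
contact_force: [0.5, 0.0, -1.4]
opening: 0.0637
grip_force: 30.0
```

jog_arm --pt "0.1 -0.3 0 0 -1" --pt "0.2 -0.6 0 0 -1" --pt "0.3 -0.8 0 0 -1" --pt "0.413 -1 0 0 -1"

```text
time: 43.6
tool_pos: [0.5388, 0.1068, 0.0875]
tool_rot: [-3.138, 0.0, 1.636]
contact_force: [-0.0, 0.4, -1.4]
opening: 0.0639
grip_force: 30.0
```

jog_arm --pt "0 -0.3 0 0 -1" --pt "0 -0.6 0 0 -1" --pt "0 -0.8 0 0 -1" --pt "0 -1 0 0 -1"

```text
time: 44.0
tool_pos: [0.539, 0.0274, 0.0882]
tool_rot: [-3.139, -0.0, 1.636]
contact_force: [-0.9, -0.0, -1.7]
opening: 0.0637
grip_force: 30.0
```

jog_arm --pt "0 -0.15 0 0 -1" --pt "0 -0.26 0 0 -1" --pt "0 -0.26 0 0 -1" --pt "0 -0.26 0 0 -1" --pt "0 -0.26 0 0 -1"

```text
time: 44.5
tool_pos: [0.54, 0.0085, 0.0893]
tool_rot: [3.141, -0.0, 1.638]
contact_force: [-0.4, 0.2, -2.6]
opening: 0.0636
grip_force: 30.0
```

```bash
python3 snap.py w11; python3 - <<'E'
from h import *
import pickle
c=pickle.load(open('w11.pkl','rb'));im=cv2.imread('pics/w11.png');s=readout.observe()
hsv=cv2.cvtColor(im,cv2.COLOR_BGR2HSV);print(hsv[180,280],hsv[220,260])
m=((hsv[...,0]>8)&(hsv[...,0]<28)&(hsv[...,1]>60)&(hsv[...,2]>110)).astype(np.uint8)
n,lab,st,ce=cv2.connectedComponentsWithStats(m)
for i in range(1,n):
    if st[i,4]>5000:
        w=np.argwhere(lab==i)[:,::-1];W=plane(c,w,s['tool_pos'][2]+.0145)
        t=s['tool_rot'][2]-np.pi/2;R=np.array([[np.cos(t),np.sin(t)],[-np.sin(t),np.cos(t)]]);L=(W-s['tool_pos'][:2])@R.T
        print(st[i])
        for lo,hi in((-.02,-.01),(-.005,.005),(.01,.02)): k=(L[:,0]>lo)&(L[:,0]<hi);print('far end',np.percentile(L[k,1],99.5))
        for lo,hi in((.02,.03),(.045,.055)): k=(L[:,1]>lo)&(L[:,1]<hi);print('x',L[k,0].min(),L[k,0].max())
E
```

```text
44.5 [0.54   0.0085 0.0893] [ 3.1414e+00 -2.0000e-04  1.6376e+00] [-0.4   0.2  -2.62] 0.0636
[ 17 115 193] [ 17 114 165]
[  209   137   149    95 12603]
far end 0.06995817566939083
far end 0.06996972280068987
far end 0.06997271698572723
x -0.026522215023298136 0.011590807779258172
x -0.030909020704378988 0.03205879465073426
```

jog_arm --pt "0 -0.005 -0.2 0 -1" --pt "0 -0.005 -0.4 0 -1" --pt "0 -0.005 -0.5 0 -1" --pt "0 -0.005 -0.6 0 -1" --pt "0 -0.005 -0.65 0 -1" --pt "0 -0.005 -0.68 0 -1" --pt "0 -0.005 -0.69 0 -1" --pt "0 -0.005 -0.7 0 -1" --pt "0 -0.005 -0.71 0 -1" --pt "0 -0.005 -0.71 0 -1"

```text
time: 45.55
tool_pos: [0.5403, 0.0074, 0.0334]
tool_rot: [3.14, 0.0, 1.637]
contact_force: [-1.7, -0.6, 4.8]
opening: 0.0635
grip_force: 30.0
```

jog_arm --pt "0 0 0.005 0 1" --pt "0 0 0.005 0 1" --pt "0 0 0.005 0 1" --pt "0 0 0.005 0 1" --pt "0 0 0.5 0 1" --pt "0 0 1 0 1" --pt "0 0 1 -0.09 1" --pt "0.2 0.3 1 -0.18 1" --pt "0.4 0.6 1 -0.27 1" --pt "0.75 1 1 -0.36 1" --pt "0.75 1 1 -0.45 1"

```text
time: 46.65
tool_pos: [0.6024, 0.0908, 0.1123]
tool_rot: [3.14, -0.003, 0.927]
contact_force: [-0.3, -0.5, 0.0]
opening: 0.0924
grip_force: 0.0
```

jog_arm --pt "0 0.3 0 -0.09 1" --pt "0 0.6 0 -0.18 1" --pt "0 1 0 -0.27 1" --pt "0 1 0 -0.36 1" --pt "0 1 0 -0.45 1" --pt "0 1 0 -0.54 1" --pt "0 1 0 -0.558 1" --pt "0 1 0 -0.558 1"

```text
time: 47.45
tool_pos: [0.5999, 0.1674, 0.1123]
tool_rot: [3.142, 0.0, 0.056]
contact_force: [0.4, -0.6, 0.6]
opening: 0.0921
grip_force: 0.0
```

jog_arm --pt "0 0.4 0 0 1" --pt "0 0.77 0 0 1" --pt "0 0.77 0 0 1" --pt "0 0.77 -0.3 0 1" --pt "0 0.77 -0.3 0 1"

```text
time: 47.95
tool_pos: [0.598, 0.2283, 0.0856]
tool_rot: [3.14, 0.006, 0.056]
contact_force: [0.1, -0.1, -0.5]
opening: 0.0918
grip_force: 0.0
```

```bash
python3 snap.py w12; python3 - <<'E'
from h import *
b=cams.read_camera('side')[110:370,130:360]
a=cv2.imread('pics/w12.png')
cv2.imwrite('pics/m.png',cv2.hconcat([cv2.resize(a,(480,440)),cv2.resize(b,(320,440))]))
E
```

```text
47.95 [0.598  0.2283 0.0856] [3.1402 0.0057 0.0557] [ 0.11 -0.09 -0.45] 0.0918
```

View pics/m.png

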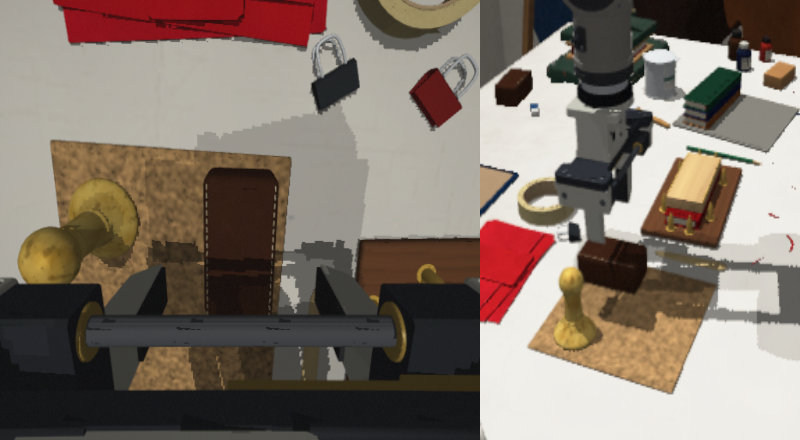

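The wrist view shows the leather block centred between the fingers. The side view shows the red book under the board in the jig, the green book on the pile and the brass weight standing. That is the last of the 14 views, so I'll work numerically from here.

jog_arm --pt "0 0 -0.3 0 1" --pt "0 0 -0.6 0 1" --pt "0 0 -0.85 0 1" --pt "0 0 -0.956 0 1" --pt "0 0 -0.956 0 1" --pt "0 0 -0.956 0 -1" --pt "0 0 -0.956 0 -1" --pt "0 0 -0.956 0 -1" --pt "0 0 -0.956 0 -1" --pt "0 0 -0.956 0 -1" --pt "0 0 -0.956 0 -1" --pt "0 0 -0.956 0 -1" --squeeze 55

```text
time: 49.25
tool_pos: [0.6001, 0.2292, 0.0123]
tool_rot: [-3.141, -0.0, 0.053]
contact_force: [-0.7, 0.3, 2.8]
opening: 0.0547
grip_force: 54.8
```

jog_arm --pt "0 0 0.15 0 -1" --pt "0 0 0.4 0 -1" --pt "0 0 0.7 0 -1" --pt "0 0 1 0 -1" --pt "0 0 1 0 -1"

```text
time: 49.75
tool_pos: [0.6016, 0.2295, 0.095]
tool_rot: [-3.141, -0.005, 0.054]
contact_force: [1.1, 0.6, -7.2]
opening: 0.0551
grip_force: 54.8
```

jog_arm --pt "0 -0.15 0 0 -1" --pt "-0.1 -0.4 0 0 -1" --pt "-0.2 -0.7 0 0 -1" --pt "-0.3 -1 0 0 -1"

```text
time: 50.15
tool_pos: [0.5739, 0.1474, 0.0894]
tool_rot: [3.141, 0.005, 0.054]
contact_force: [0.5, 0.4, -8.5]
opening: 0.0546
grip_force: 54.8
```

jog_arm --pt "-0.1 -0.3 0 0 -1" --pt "-0.2 -0.6 0 0 -1" --pt "-0.3 -0.8 0 0 -1" --pt "-0.416 -1 0 0 -1"

```text
time: 50.55
tool_pos: [0.5408, 0.0674, 0.09]
tool_rot: [3.141, 0.004, 0.053]
contact_force: [0.3, 0.0, -8.3]
opening: 0.055
grip_force: 54.8
```

jog_arm --pt "0 -0.3 0 0 -1" --pt "0 -0.6 0 0 -1" --pt "0 -0.8 0 0 -1" --pt "0 -1 0 0 -1"

```text
time: 50.95
tool_pos: [0.5417, -0.012, 0.0907]
tool_rot: [-3.141, 0.003, 0.053]
contact_force: [0.3, 0.1, -8.1]
opening: 0.0548
grip_force: 54.8
```

jog_arm --pt "0 -0.15 0 0 -1" --pt "0 -0.209 0 0 -1" --pt "0 -0.209 0 0 -1" --pt "0 -0.209 -0.2 0 -1" --pt "0 -0.209 -0.3 0 -1" --pt "0 -0.209 -0.4 0 -1" --pt "0 -0.209 -0.44 0 -1" --pt "0 -0.209 -0.44 0 -1" --pt "0 -0.209 -0.44 0 -1"

```text
time: 51.85
tool_pos: [0.543, -0.0276, 0.057]
tool_rot: [3.141, -0.001, 0.054]
contact_force: [0.1, 0.3, -8.2]
opening: 0.055
grip_force: 54.8
```

jog_arm --pt "0 0 -0.015 0 -1" --pt "0 0 -0.03 0 -1" --pt "0 0 -0.035 0 -1" --pt "0 0 -0.04 0 -1" --pt "0 0 -0.04 0 -1" --pt "0 0 -0.04 0 -1"

```text
time: 52.45
tool_pos: [0.5428, -0.0277, 0.0542]
tool_rot: [3.141, -0.001, 0.053]
contact_force: [-3.1, 0.4, 3.2]
opening: 0.0551
grip_force: 54.8
```

jog_arm --pt "0 0 0.005 0 1" --pt "0 0 0.005 0 1" --pt "0 0 0.005 0 1" --pt "0 0 0.005 0 1" --pt "0 0 0.4 0 1" --pt "0 0 0.8 0 1" --pt "0 0 1 0 1" --pt "0 0 1 0.09 1" --pt "0 0.4 1 0.18 1" --pt "0 1 1 0.27 1" --pt "0 1 1 0.36 1"

```text
time: 53.55
tool_pos: [0.5424, 0.0568, 0.1336]
tool_rot: [-3.14, -0.001, 0.629]
contact_force: [1.0, -0.1, 0.6]
opening: 0.0921
grip_force: 0.0
```

jog_arm --pt "0 0.3 0.1 0.09 1" --pt "0 0.6 0.125 0.18 1" --pt "0 1 0.125 0.27 1" --pt "0 1 0.125 0.36 1" --pt "0 1 0.125 0.45 1" --pt "0 1 0.125 0.54 1" --pt "0 1 0.125 0.63 1" --pt "0 1 0.125 0.646 1" --pt "0 1 0.125 0.646 1"

```text
time: 54.45
tool_pos: [0.5427, 0.1323, 0.1435]
tool_rot: [3.141, 0.0, 1.631]
contact_force: [0.4, 0.2, -0.6]
opening: 0.0919
grip_force: 0.0
```

jog_arm --pt "0.3 0.5 0 0 1" --pt "0.741 1 0 0 1" --pt "0.741 1 0 0 1" --pt "0.741 1 0 0 1"

```text
time: 54.85
tool_pos: [0.602, 0.2131, 0.1426]
tool_rot: [-3.141, 0.0, 1.633]
contact_force: [0.9, -0.2, -0.4]
opening: 0.0918
grip_force: 0.0
```

```bash
python3 snap.py w13; python3 - <<'E'
from h import *
import pickle
c=pickle.load(open('w13.pkl','rb'));im=cv2.imread('pics/w13.png')
print('expect ball px',pix(c,np.array([.602,.3484,.0795])),pix(c,np.array([.602,.3484,.035])))
for n in('scene','side'):
    g=cams.read_camera(n);cal=cams.calibration(n)
    p=pix(cal,np.array([.602,.3484,.0795]));hsv=cv2.cvtColor(g,cv2.COLOR_BGR2HSV)
    m=cv2.inRange(hsv,np.array((15,135,40)),np.array((35,255,255)));k,l,st,ce=cv2.connectedComponentsWithStats(m)
    b=[(st[i].tolist()) for i in range(1,k) if st[i,4]>80 and np.hypot(*(ce[i]-p))<45]
    print(n,p,pix(cal,np.array([.602,.3484,.094])),pix(cal,np.array([.602,.3484,.004])),b)
    cv2.imwrite(f'pics/n_{n}.png',g)
E
```

```text
54.85 [0.602  0.2131 0.1426] [-3.1407e+00  3.0000e-04  1.6329e+00] [ 0.89 -0.16 -0.36] 0.0918
expect ball px [295.42873487  14.04578986] [292.87472825  31.68749427]
scene [207.54052769 145.38940619] [207.22119483 140.71888943] [209.18328468 168.99443785] []
side [194.35556428 275.05244899] [193.77124997 268.64662432] [197.29236125 306.71373784] [[183, 268, 31, 49, 877]]
```

jog_arm --pt "0 0.5 0 0 1" --pt "0 1 0 0 1" --pt "0 1 0 0 1" --pt "0 1 0 0 1"

```text
time: 55.4
tool_pos: [0.6015, 0.292, 0.1437]
tool_rot: [-3.142, 0.001, 1.634]
contact_force: [-0.1, -0.9, -0.0]
opening: 0.092
grip_force: 0.0
```

jog_arm --pt "0 0.35 0 0 1" --pt "0 0.7 0 0 1" --pt "0 0.7 0 0 1" --pt "0 0.7 0 0 1" --pt "0 0.7 -0.3 0 1" --pt "0 0.7 -0.6 0 1" --pt "0 0.7 -0.9 0 1" --pt "0 0.7 -1 0 1" --pt "0 0.7 -1 0 1" --pt "0 0.7 -1 0 1"

```text
time: 56.4
tool_pos: [0.6029, 0.3478, 0.0649]
tool_rot: [3.14, -0.0, 1.633]
contact_force: [0.1, -0.5, 0.9]
opening: 0.092
grip_force: 0.0
```

jog_arm --pt "0 0 -0.03 0 1" --pt "0 0 -0.03 0 0" --pt "0 0 -0.03 0 -1" --pt "0 0 -0.03 0 -1" --pt "0 0 -0.03 0 -1" --pt "0 0 -0.03 0 -1" --pt "0 0 -0.03 0 -1" --pt "0 0 -0.03 0 -1" --pt "0 0 -0.03 0 -1" --pt "0 0 -0.03 0 -1" --pt "0 0 -0.03 0 -1" --pt "0 0 -0.03 0 -1" --squeeze 50

```text
time: 57.6
tool_pos: [0.6022, 0.3484, 0.0612]
tool_rot: [3.141, -0.0, 1.634]
contact_force: [1.5, -0.0, -0.2]
opening: 0.0286
grip_force: 50.0
```

jog_arm --pt "0 0 0.1 0 -1" --pt "0 0 0.25 0 -1" --pt "0 0 0.4 0 -1" --pt "0 0 0.5 0 -1" --pt "0 0 0.5 0 -1"

```text
time: 58.1
tool_pos: [0.6029, 0.3488, 0.1034]
tool_rot: [3.138, -0.001, 1.634]
contact_force: [0.8, -0.2, -5.3]
opening: 0.029
grip_force: 50.0
```

jog_arm --pt "0 -0.1 0.2 0 -1" --pt "0 -0.3 0.4 0 -1" --pt "-0.1 -0.6 0.5 0 -1" --pt "-0.2 -0.9 0.5 0 -1"

```text
time: 58.5
tool_pos: [0.587, 0.2747, 0.1442]
tool_rot: [3.137, -0.001, 1.634]
contact_force: [0.7, -0.5, -5.9]
opening: 0.0288
grip_force: 50.0
```

jog_arm --pt "-0.1 -0.3 0 0 -1" --pt "-0.2 -0.55 0 0 -1" --pt "-0.3 -0.8 0 0 -1" --pt "-0.4 -1 0 0 -1"

```text
time: 58.9
tool_pos: [0.5539, 0.1938, 0.1427]
tool_rot: [3.14, 0.001, 1.632]
contact_force: [-0.1, -0.5, -5.1]
opening: 0.0287
grip_force: 50.0
```

jog_arm --pt "-0.05 -0.3 0 0 -1" --pt "-0.1 -0.55 0 0 -1" --pt "-0.188 -0.8 0 0 -1" --pt "-0.188 -1 0 0 -1"

```text
time: 59.3
tool_pos: [0.5383, 0.1141, 0.1425]
tool_rot: [3.141, 0.001, 1.633]
contact_force: [0.4, 1.1, -5.9]
opening: 0.029
grip_force: 50.0
```

jog_arm --pt "0 -0.3 0 0 -1" --pt "0 -0.6 0 0 -1" --pt "0 -0.8 0 0 -1" --pt "0 -0.9 0 0 -1" --pt "0 -0.9 0 0 -1" --pt "0 -0.9 -0.1 0 -1" --pt "0 -0.9 -0.25 0 -1" --pt "0 -0.9 -0.4 0 -1" --pt "0 -0.9 -0.44 0 -1" --pt "0 -0.9 -0.44 0 -1" --pt "0 -0.9 -0.44 0 -1"

```text
time: 60.4
tool_pos: [0.5391, 0.0445, 0.1059]
tool_rot: [3.141, 0.0, 1.634]
contact_force: [0.3, -0.2, -5.9]
opening: 0.0284
grip_force: 50.0
```

jog_arm --pt "0 0 -0.015 0 -1" --pt "0 0 -0.03 0 -1" --pt "0 0 -0.035 0 -1" --pt "0 0 -0.035 0 -1" --pt "0 0 -0.035 0 -1"

```text
time: 60.9
tool_pos: [0.539, 0.0443, 0.1032]
tool_rot: [3.141, 0.0, 1.634]
contact_force: [-0.7, -0.5, -5.3]
opening: 0.0292
grip_force: 50.0
```

Now at the expected seating height, cmd 0.1024. I'll ease down to contact.

jog_arm --pt "0 0 -0.01 0 -1" --pt "0 0 -0.015 0 -1" --pt "0 0 -0.015 0 -1" --pt "0 0 -0.015 0 -1"

```text
time: 61.3
tool_pos: [0.5392, 0.0442, 0.103]
tool_rot: [3.14, 0.0, 1.634]
contact_force: [-2.8, -0.2, 5.4]
opening: 0.029
grip_force: 50.0
```

jog_arm --pt "0 0 0.005 0 -0.3" --pt "0 0 0.005 0 0.3" --pt "0 0 0.005 0 1" --pt "0 0 0.005 0 1" --pt "0 0 0.005 0 1" --pt "0 0 0.3 0 1" --pt "0 0 0.7 0 1" --pt "0 0 1 0 1" --pt "0 0 1 0 1"

```text
time: 62.2
tool_pos: [0.5409, 0.0443, 0.1854]
tool_rot: [3.135, 0.001, 1.634]
contact_force: [-0.4, 0.3, -0.3]
opening: 0.0898
grip_force: 0.0
```

jog_arm --pt "0 -0.3 0.5 0 1" --pt "0 -0.7 0.9 0 1" --pt "0 -1 0.9 0 1" --pt "0 -1 0.9 0 1" --pt "0 -1 0.9 0 1"

```text
time: 62.7
tool_pos: [0.5384, -0.0357, 0.2527]
tool_rot: [-3.14, -0.001, 1.632]
contact_force: [0.0, 0.6, -0.5]
opening: 0.0917
grip_force: 0.0
```

jog_arm --pt "0 -0.3 0 0 1" --pt "0 -0.5 0 0 1" --pt "0 -0.5 0 0 1" --pt "0 -0.5 0 0 1" --pt "0 -0.5 0 0 1"

```text
time: 63.2
tool_pos: [0.5389, -0.0748, 0.2537]
tool_rot: [-3.141, -0.001, 1.634]
contact_force: [-0.8, -0.5, -0.6]
opening: 0.0917
grip_force: 0.0
```

```bash
python3 snap.py w14; python3 - <<'E'
from h import *
import pickle
c=pickle.load(open('w14.pkl','rb'));im=cv2.imread('pics/w14.png')
print('cam',c['world_from_camera'][:3,3])
hsv=cv2.cvtColor(im,cv2.COLOR_BGR2HSV)
lp=pix(c,np.array([.5427,-.0277,.088]));bp=pix(c,np.array([.539,.044,.1215]));print(lp,bp,hsv[int(lp[1]),int(lp[0])],hsv[int(bp[1]),int(bp[0])])
# leather: dark reddish low V ; use V along two lines through its centre in world
def line(p0,p1,z,n=61):
    out=[]
    for t in np.linspace(0,1,n):
        q=pix(c,np.r_[np.array(p0)*(1-t)+np.array(p1)*t,z]);out.append(int(im[int(round(q[1])),int(round(q[0])),2]) if 0<=q[0]<560 and 0<=q[1]<420 else -1)
    return out
print('x .480-.600',line((.48,-.0277),(.60,-.0277),.088))
print('y -.07-.0.02',line((.5427,-.075),(.5427,.025),.088,51))
for n in('scene','side'):
    g=cams.read_camera(n);cal=cams.calibration(n);cv2.imwrite(f'pics/z_{n}.png',g)
    p=pix(cal,np.array([.539,.044,.08]));h2=cv2.cvtColor(g,cv2.COLOR_BGR2HSV)
    m=cv2.inRange(h2,np.array((15,135,40)),np.array((35,255,255)));k,l,st,ce=cv2.connectedComponentsWithStats(m)
    print(n,p,'top',pix(cal,np.array([.539,.044,.136])),[st[i].tolist() for i in range(1,k) if st[i,4]>60 and np.hypot(*(ce[i]-p))<30])
    a=cv2.imread(f'pics/a_{n}.png').astype(int);q=p.astype(int);d=np.abs(a-g)[q[1]-45:q[1]+60,q[0]-45:q[0]+60].max(2)
    print('share changed vs start',(d>40).mean())
E
```

```text
63.2 [ 0.5389 -0.0748  0.2537] [-3.1413e+00 -6.0000e-04  1.6342e+00] [-0.84 -0.55 -0.63] 0.0917
cam [0.53386184 0.00539244 0.41098539]
[287.97979267 148.74580054] [290.53644476  62.17984278] [  9 153  50] [ 23 154 175]
x .480-.600 [139, 138, 82, 66, 57, 29, 33, 30, 35, 40, 44, 42, 43, 43, 44, 42, 43, 44, 45, 43, 49, 50, 48, 50, 51, 51, 51, 50, 49, 51, 50, 50, 51, 50, 54, 52, 54, 53, 52, 51, 52, 52, 52, 53, 53, 53, 53, 51, 53, 50, 52, 53, 51, 43, 83, 84, 80, 99, 165, 167, 166]
y -.07-.0.02 [70, 68, 67, 68, 68, 79, 86, 87, 75, 88, 87, 39, 33, 27, 45, 46, 44, 43, 45, 45, 49, 51, 53, 53, 50, 51, 50, 51, 52, 50, 51, 51, 52, 52, 52, 49, 55, 39, 151, 170, 170, 169, 170, 169, 132, 103, 105, 124, 117, 113, 113]
scene [270.13848096 185.9274326 ] top [270.10006607 164.79446795] [[265, 165, 12, 8, 70]]
share changed vs start 0.058503401360544216
side [279.62134857 207.52199596] top [280.01443014 186.00776045] [[258, 186, 41, 50, 660]]
share changed vs start 0.14639455782312924
```

```bash
python3 -c "
from cell import ticket
print(ticket.hand_in())"
```

```text
the job is handed in; nothing more can be done
None
```

The job is handed in at about 63 s: the green notebook lies on the pile, and the red one is in the jig under the pressing board, with the leather and brass weights back upright at their own ends; the final placements were checked numerically from the camera images.

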